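# Pack a lamp finial under the cantilever tray with sprung tongs

### The job

Swing the fittings box's top tray all the way up and over to its open side, then use the sprung tongs to squeeze hold of the brass finial deep in its narrow pocket, lift it out and put it in the compartment that the tray covered. Hang the tongs back on their stand by the crossbar, and swing the tray back until it is fully home over the box. Leave the black and white finials in their pockets.

Things in the scene. Friction and masses are not known exactly. Their poses are not given: they have to be found in the camera images.
- fit_box: Open wooden fittings box, fixed: 190 (x) by 130 (y) by 70 mm high, walls and floor 6 mm; origin at the centre of its underside. The whole inside is the compartment. Steel links on its outer x sides (10 mm out) carry a green tray that covers the box like a lid, and swings up and over to the box's +y side.
- tray_handle (a point): Grip point of the tray's upright wooden handle fin: 80 mm long (box x), 12 mm thick (box y), free on both y sides; its top is 20 mm above this point, the tray's rim 28 mm below. Tray 188 by 128 by 32 mm with spools in it. Closed, the point is over the box's centre, 132 mm above the table. The tray stays level and never turns: it only shifts in the box's y-z plane.
- tray_pivot (a point): Centre of the handle point's circular path (fixed to the box at y = +69, z = 74 mm). Radius 90 mm. Closed, the radius to the handle points 40 degrees up from the box's -y; open, 40 degrees up from its +y: the handle moves 138 mm to +y over the top and ends at its first height.
- tray_arm (a joint): Swing of the tray: 0 rad closed (over the box), 1.745 rad fully open (beside the box, on its +y side). Starts closed. Light friction (under 1 N at the handle); tray about 0.22 kg; beyond the top of the arc (0.87 rad) its own weight carries it slowly down to the nearer end, where it rests.
- tongs: Sprung tongs, 0.09 kg, hanging tips down. Origin: grip centre, midway between two orange plates (outer faces at y = +25 and -25 mm when open, 16 mm wide in x, from 18 mm below to 28 mm above the origin). z up, y the squeezing direction. A steel crossbar (100 mm along x, 8 by 8 mm, centre 24 mm above the origin) joins them; the top is 36 mm above the origin.
- tongs_tip (a point): Midway between the tongs' tips, at their lower end, 115 mm below the grip centre. Legs 9 mm, tips 10 mm wide (x); rubber tip faces 20 mm tall with a shallow upright V. Open: faces 26 mm apart, legs 38 mm over the outside. Squeezing shifts both legs straight inward, parallel, tips as much as plates (at most 13 mm each). Springs: 5 N at first movement, 9 N at 8 mm a side; they reopen by themselves.
- tongs_stand: Fixed stand for the tongs; origin at the centre of its underside. Dark base 100 (x) by 80 (y) by 8 mm; two white upright cheeks 6 mm thick at x = -36 and +36 mm, 36 mm wide along y. The tongs' crossbar rests on the cheeks' tops at 150 mm, between end lips 8 mm high that leave 24 mm along y.
- stand_rest (a point): Where the tongs' origin (grip centre) is when they hang properly: 130 mm above the stand's origin, axes of tongs and stand alike, tips 7 mm over the base. A squeeze of 2 to 4 mm in all is enough to carry the tongs with open tips; closed on a finial the plates measure 33 mm outside, and a 25 to 40 N grip on the plates holds it firmly.
- pocket_rack: Fixed light-blue rack of three pockets with a clear front (+x) wall; origin at the centre of its underside, 28 (x) by 174 (y) by 72 mm high. Pockets at y = -56, 0 and +56 mm, each 16 mm (x) by 50 mm (y) inside, 66 mm deep, floor 6 mm over the table. One finial stands in each.
- finial_brass: Brass lamp finial to be packed, about 18 g: upright body 12 mm in diameter and 15 mm high with a small round head, 25 mm in all; origin at the centre of its underside. Starts upright on a pocket's floor, within 5 mm of the pocket's middle; which pocket varies.
- finial_black: Black finial of the same shape, to be left in its pocket; origin at the centre of its underside.
- finial_white: White finial of the same shape, to be left in its pocket; origin at the centre of its underside.
Mind the look-alikes: they are no part of the job. Leave any green look-alike of the tongs alone. Leave any pink look-alike of the tongs_stand alone.

How it is judged:
By the outcome, as a careful person would: the job done as asked, in the order asked, and still so for the second after the job is handed in, with the robot touching nothing.
It also fails if it takes over 72 s, if anything falls off the work surface, if the arm or the gripper's body presses on something with over 40 N, if the wrist force passes 120 N, or if a joint passes its speed limit or range.

### The arm

A 6-joint arm with a two-finger parallel gripper is mounted at the origin on the work surface. World frame = base frame: x ahead of the robot, y to its left, z up, the work surface at z = 0. Lengths are in m, angles in rad, forces in N, time in s.
With the tool pointing down it reaches from about 0.375 to 0.925 m from the base axis. Payload 5.7 kg.
Tool frame: the origin (TCP) lies between the finger pads; the fingertips stand 11 mm ahead of it and the grasp point (between the pads) lies 8 mm behind it (arm.tip_reach is the distance from the TCP to the fingertips, in m); z points along the fingers, y is the direction in which the jaws open and shut (so a half turn about z gives the same grasp; the last joint's range is limited). The gripper opens to 88 mm and grips with 3 to 60 N. Pads are 20 mm wide; open, the fingers measure 115 mm over their backs; the gripper's body (75 mm by 178 mm) begins 61 mm behind the grasp point.
Start: joints at [-1.438, 0.359, 1.51, -0, 1.272, -0.115], TCP at [0.147, -0.582, 0.234] pointing down, gripper open.
Joint ranges: [-2.97, 2.97], [-1.01, 2.36], [0.21, 2.38], [-0.96, 4.11], [0.2, 2.71], [-2.98, 2.98]. Speed limits (rad/s): [2.39, 2.39, 3.14, 3.14, 3.14, 3.14].

### API

Orientations are given as a rotation vector (axis times angle).
In Python, from cell import arm, optics, workorder gives the robot as it stands. The module is installed in compiled form; this text tells all that it offers.
- The arm moves only by the tool drive_tool, never from a script. Its argument "increments" is a list of rows, each a list of 7 numbers: the turn, a rotation vector about the tool's x, y, z scaled (see below), then the shift along the tool's x, y, z scaled (see below), then the opening, from -1 (shut) to 1 (fully open), so that 0 is half open. In form: [[wx, wy, wz, x, y, z, claw], ...]. A call has 1 to 12 rows; each row is the pose to reach, as a shift and turn from the pose commanded when the call began, along the tool's axes at that moment; what a row does not reach only later rows make up. The controller multiplies each number of a shift by 0.3 m and each number of a turn by 90 degrees. A row lasts 1/12 s, in which the tool goes at most 41.7 mm and 7.16 degrees, less where a joint would pass 70% of its speed; a pose out of reach is approached as far as the arm can. A call with a number of a shift or a turn outside -1 to 1 is refused whole. A call with a gripper value outside its range is refused whole. The fingers move at their own pace and stop on an object; the grip force is fixed at half the most. Time passes only in rows, so rows that repeat a pose let the fingers close. It gives the time, the measured TCP pose, the force and the opening at its end, in the units of the state.
- arm.sense(): the state, without advancing time (a new reading comes with each control period).
- optics.capture(name): name is "scene" or "top" or "wrist"; returns (picture, depth): 480x640x3 uint8, red, green, blue; 480x640 float32, m along the optical axis (not along the pixel's ray), 0 where there is no reading.
- optics.camera_info(name): a dict with "mtx" (3x3 intrinsics, pixels), "position" and "orientation" of the camera in the world. Camera axes: x right, y down, z forward; pixel columns grow to the right and rows downward; lengths in m; the calibration is good to about 2 mm. A picture is of the moment at which its call begins: read the wrist's pose just before it. camera_info takes no time and is no camera call; for the wrist camera it gives the pose at the moment of the call.
- workorder.finish_job(): hands the job in, once; it reports no verdict.
The state is a dict: "clock": time; "joint_positions": joint angles; "qvel": joint speeds; "tau": joint torques, N m; "eef_pos": TCP position; "eef_rot": TCP orientation; "force": force on the tool from outside, world axes, zero at the start; "moment": the same for the moment, N m; "grip_width": opening from 0.0 (shut) to 1.0 (fully open).
Only numpy, scipy, OpenCV 4.12 (cv2) and the standard library are available. Lean on these libraries where they do the work, as an engineer would, in place of code of your own. Each camera call takes 0.05 s, during which the arm holds its last target.

## Working session

There is one attempt and no reset: what is moved stays moved. The work goes in short steps, Python scripts to look and compute and a tool call to move; the robot and the scene stay as the last step left them, time stands still between calls to the robot, and variables do not carry over. Pictures are saved under pics/ and viewed, and the job is handed in when it is done.

Besides the shell and the picture viewer there is one more tool, called after ">>>" in YAML: its name, and indented under it one key for each argument. drive_tool: Moves the arm, as the interface text tells. Shifts and turns lie within -1 to 1; 1 stands for 0.3 m of shift or 90 degrees of turn. Its arguments: {"type":"object","properties":{"increments":{"type":"array","items":{"type":"array","items":{"type":"number","minimum":-1,"maximum":1}}}},"required":["increments"]}

```bash
ls; mkdir -p pics
cat > h.py <<'E'
import numpy as np, cv2
from cell import arm, optics, workorder
from scipy.spatial.transform import Rotation as R
def cap(n,f):
    im,d=optics.capture(n); cv2.imwrite(f'pics/{f}.png',im[:,:,::-1]); np.save(f'pics/{f}.npy',d); return im,d
def pose(n):
    i=optics.camera_info(n); o=np.array(i['orientation'],float)
    Rm=o if o.shape==(3,3) else R.from_rotvec(o).as_matrix()
    return np.array(i['mtx']),np.array(i['position']),Rm
def px(n,u,v,d):
    K,p,Rm=pose(n); return p+Rm@(np.linalg.inv(K)@np.array([u,v,1.])*d)
E
python3 - <<'E'
from h import *
print(optics.camera_info('scene'));print(optics.camera_info('top'));print(arm.sense())
cap('scene','s0');cap('top','t0');cap('wrist','w0')
E
```

```text
pics
{'mtx': array([[523.9569613 ,   0.        , 314.95540394],
       [  0.        , 523.9569613 , 245.67522247],
       [  0.        ,   0.        ,   1.        ]]), 'position': array([ 0.85500359, -0.48034227,  0.72269322]), 'orientation': array([-2.28819526, -0.77744406,  0.31752256])}
{'mtx': array([[525.91377053,   0.        , 327.47042   ],
       [  0.        , 525.91377053, 241.10828058],
       [  0.        ,   0.        ,   1.        ]]), 'position': array([ 0.41942901, -0.03343787,  1.05137133]), 'orientation': array([-2.13738548,  2.18100652, -0.05619375])}
{'clock': 0.0, 'joint_positions': array([-1.43812220e+00,  3.59466452e-01,  1.51141921e+00, -4.38744548e-06,
        1.27251846e+00, -1.15100189e-01]), 'qvel': array([ 0.00016915,  0.00059685,  0.00248955, -0.00118184, -0.00016917,
       -0.0001173 ]), 'tau': array([ 7.20184689e-04, -5.15374160e+01, -2.70722544e+01,  6.76848809e-02,
        3.47797154e-02, -1.09007353e-04]), 'eef_pos': array([ 0.14704953, -0.58100785,  0.23283758]), 'eef_rot': array([-3.11571712e+00, -3.87986355e-01,  3.15696282e-05]), 'force': array([-0.60437723,  0.66267651,  0.42489275]), 'moment': array([ 0.04515633, -0.02969624,  0.0030853 ]), 'grip_width': 0.9992891048298802}
```

View pics/s0.png

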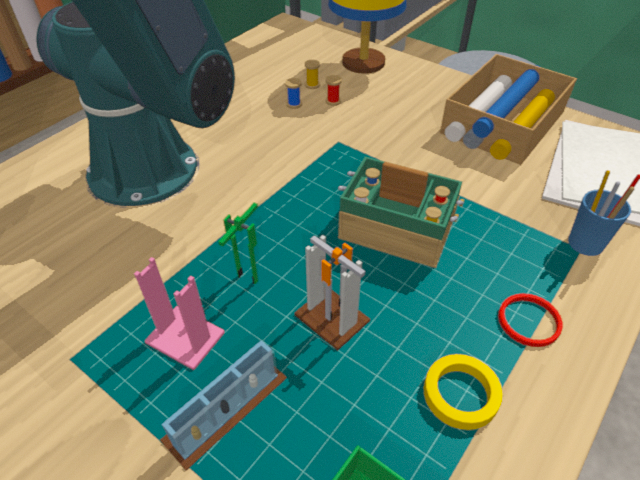

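View pics/t0.png

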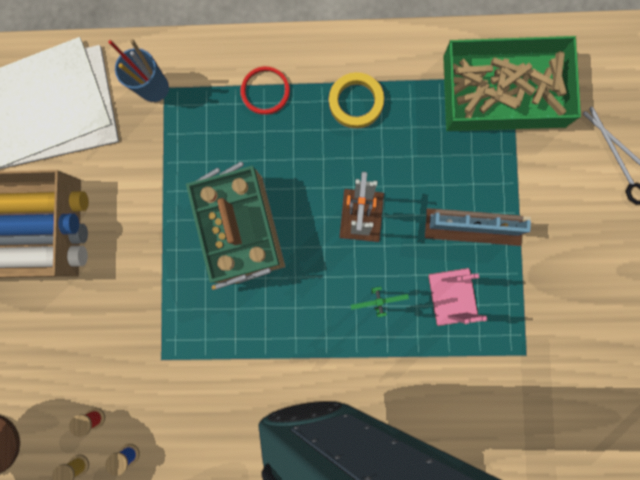

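Candidates: the tongs are the orange ones at top (362,200), not the green look-alike at (380,300). The stand is the white one at (362,215), not the pink one at (455,297). In scene, brass is at (196,432), black at (224,407) and white at (252,381). Next I'll look at close crops.

Run:
```python
import cv2,numpy as np
s=cv2.imread('pics/s0.png');t=cv2.imread('pics/t0.png')
a=cv2.resize(s[335:465,150:300],None,fx=4,fy=4,interpolation=3)
cv2.imwrite('pics/c1.png',a)
cv2.imwrite('pics/c2.png',cv2.resize(t[155:295,180:320],None,fx=4,fy=4,interpolation=3))
cv2.imwrite('pics/c3.png',cv2.resize(t[160:250,330:535],None,fx=3.9,fy=3.9,interpolation=3))
```

```text
(no output)
```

View pics/c1.png

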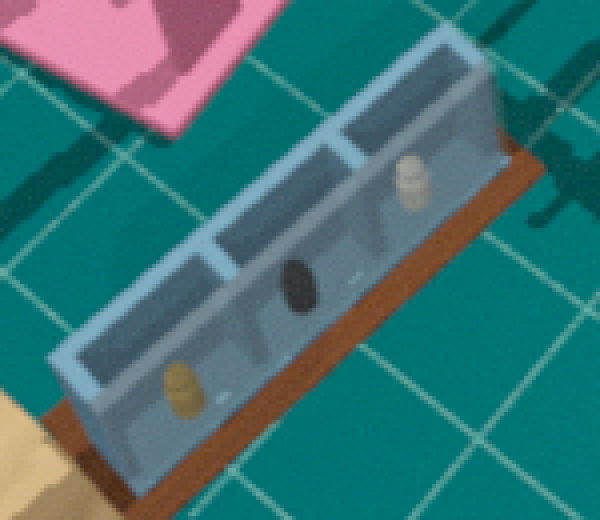

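View pics/c2.png

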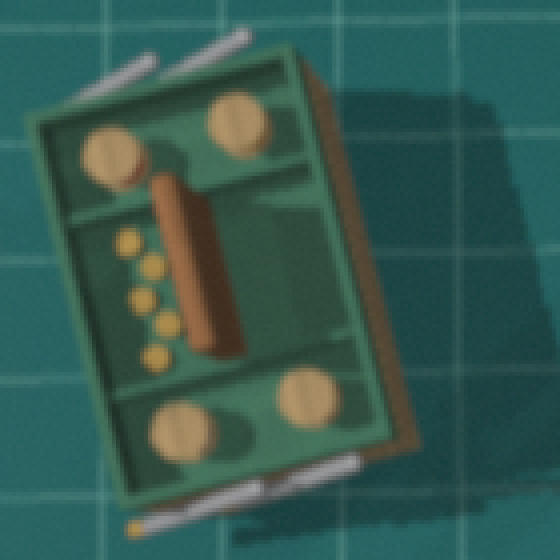

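View pics/c3.png

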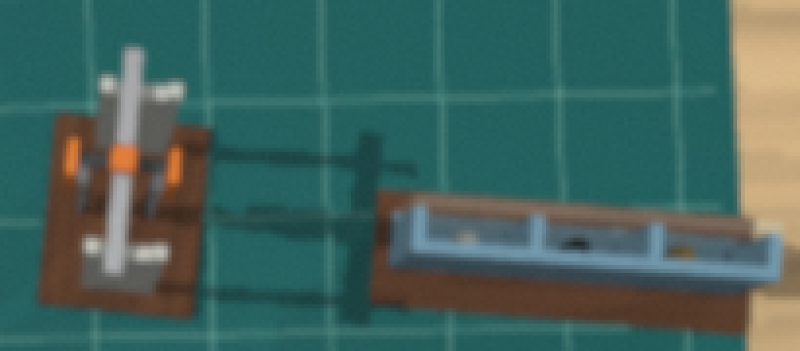

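Run:
```python
import cv2,numpy as np
s=cv2.imread('pics/s0.png')
cv2.imwrite('pics/c4.png',cv2.resize(s[145:275,325:475],None,fx=4,fy=4,interpolation=3))
from h import *
d=np.load('pics/t0.npy')
def at(name,u,v):
    z=d[int(round(v)),int(round(u))]; print(name,(u,v),np.round(px('top',u,v,z),4))
for n,u,v in [('linkTL a',204,175),('b',214,171),('linkTR a',224,172),('b',240,163),('linkB a',215,286),('b',230,282),('b2',243,278),('c',250,276),('d',268,271),
 ('rimTL',188,184),('rimTR',253,167),('rimBL',212,279),('rimBR',276,263),('hT',222,201),('hB',231,240),('hmid',226,220)]: at(n,u,v)
```

```text
linkTL a (204, 175) [0.6533 0.2532 0.0024]
b (214, 171) [0.6366 0.2057 0.1083]
linkTR a (224, 172) [0.6407 0.1938 0.0802]
b (240, 163) [0.6488 0.1564 0.1142]
linkB a (215, 286) [0.4264 0.2156 0.0615]
b (230, 282) [0.433  0.1813 0.0869]
b2 (243, 278) [0.4394 0.1525 0.1105]
c (250, 276) [0.4435 0.1456 0.0794]
d (268, 271) [0.4511 0.1075 0.1093]
rimTL (188, 184) [0.614  0.2544 0.1066]
rimTR (253, 167) [0.6452 0.1359 0.0952]
rimBL (212, 279) [0.4388 0.2098 0.1062]
rimBR (276, 263) [0.4654 0.0936 0.1043]
hT (222, 201) [0.5731 0.1806 0.1519]
hB (231, 240) [0.5045 0.1651 0.1515]
hmid (226, 220) [0.5391 0.1728 0.1556]
```

View pics/c4.png

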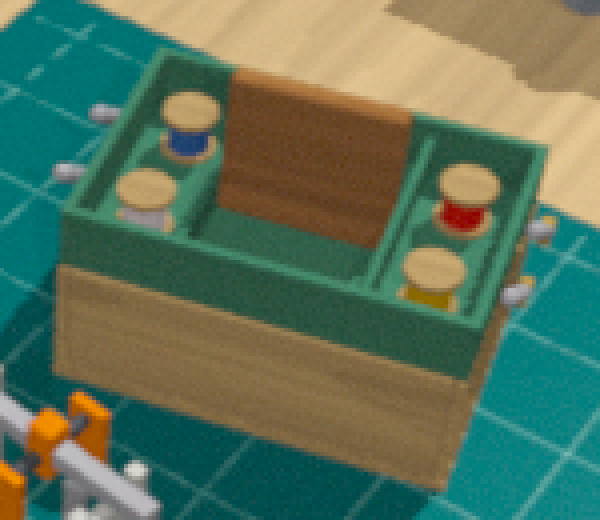

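View pics/w0.png

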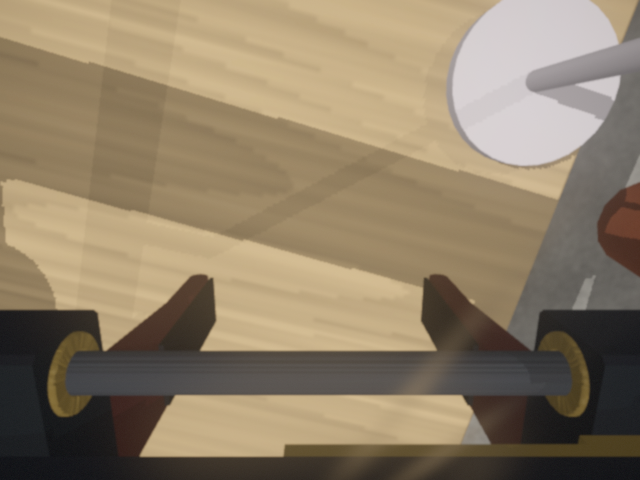

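```bash
cat > fit.py <<'E'
from h import *
def cloud(n,d):
    K,p,Rm=pose(n); v,u=np.nonzero(d>0)
    P=(np.linalg.inv(K)@np.stack([u,v,np.ones_like(u)]).astype(float))*d[v,u]
    return (Rm@P).T+p,u,v
def rect(P):
    (c,s,a)=cv2.minAreaRect((P[:,:2]*1000).astype(np.float32)); return np.round(c,1),np.round(s,1),round(a,2)
E
python3 - <<'E'
from fit import *
d=np.load('pics/t0.npy'); im=cv2.imread('pics/t0.png')
P,u,v=cloud('top',d); hsv=cv2.cvtColor(im,cv2.COLOR_BGR2HSV)[v,u]
def show(n,m):
    Q=P[m]
    if len(Q)<4: print(n,len(Q));return
    print(n,len(Q),rect(Q),'mean',np.round(Q.mean(0)*1000,1),'zmed',np.round(np.median(Q[:,2])*1000,1), 'zmax',np.round(np.percentile(Q[:,2],97)*1000,1))
reg=lambda a,b,c,e:(u>=a)&(u<b)&(v>=c)&(v<e)
z=P[:,2]
show('boxrim',reg(180,295,155,295)&(z>.095)&(z<.115)&(hsv[:,1]>90)&(hsv[:,0]>60))
show('handle',reg(210,245,190,250)&(z>.14)&(z<.17))
show('stand base',reg(335,390,180,245)&(z>.003)&(z<.013)&(hsv[:,0]<25))
show('crossbar',reg(335,395,165,240)&(z>.145)&(z<.175)&(hsv[:,1]<60))
show('plates',reg(335,395,165,240)&(z>.12)&(hsv[:,1]>150)&(hsv[:,0]<20))
show('rack top',reg(415,540,195,250)&(z>.062)&(z<.08)&(hsv[:,0]>90))
show('rackbase?',reg(415,540,195,250)&(hsv[:,0]<20)&(z<.02)&(z>.003))
E
```

```text
boxrim 1350 (array([539.1, 175.6]), array([188.3, 128.9]), 13.92) mean [542.5 179.1 102.5] zmed 103.2 zmax 107.5
handle 353 (array([538.8, 175.1]), array([79.6, 12.6]), 13.96) mean [538.2 174.1 150.9] zmed 151.5 zmax 154.9
stand base 1191 (array([563.1, -65.8]), array([79.1, 99.2]), 82.95) mean [558.1 -65.5   8.4] zmed 8.5 zmax 11.7
crossbar 406 (array([565.3, -63.7]), array([40.1, 99.7]), 82.87) mean [565.3 -63.5 156.3] zmed 157.3 zmax 160.8
plates 110 (array([565.1, -61.4]), array([49.7, 16.1]), 84.08) mean [564.6 -62.6 158.5] zmed 159.4 zmax 168.0
rack top 531 (array([ 535.4, -287.8]), array([174.4,  24.1]), 84.11) mean [ 530.1 -286.4   71.1] zmed 71.7 zmax 75.2
rackbase? 638 (array([ 548.8, -304.4]), array([223.7, 103.9]), 86.75) mean [ 522.2 -287.3    4.7] zmed 4.4 zmax 8.3
```

```bash
cat >> h.py <<'E'
def to(p,yaw,s=None):
    """increment numbers from measured pose to world TCP p, tool pointing down with tool-x at yaw deg"""
    s=s or arm.sense(); R0=R.from_rotvec(s['eef_rot'])
    Rt=R.from_euler('z',yaw,degrees=True)*R.from_rotvec([np.pi,0,0])
    w=(R0.inv()*Rt).as_rotvec()/(np.pi/2); d=R0.inv().apply(np.array(p)-s['eef_pos'])/.3
    print('to',np.round(p,4),'yaw',yaw,'->',np.round(np.r_[w,d],3).tolist())
def st():
    s=arm.sense(); r=R.from_rotvec(s['eef_rot']).as_matrix()
    print('t',round(s['clock'],2),'p',np.round(s['eef_pos'],4),'yaw',round(np.degrees(np.arctan2(r[1,0],r[0,0])),2),'tz',np.round(r[:,2],3),'F',np.round(s['force'],1),'g',round(s['grip_width']*88,1),'q',np.round(s['joint_positions'],2))
E
python3 - <<'E'
from h import *
st(); i=optics.camera_info('wrist'); s=arm.sense(); R0=R.from_rotvec(s['eef_rot'])
print(R0.inv().apply(i['position']-s['eef_pos']), (R0.inv()*R.from_rotvec(i['orientation'])).as_rotvec(), i['mtx'])
to([.50,-.30,.27],-6); to([.34,-.44,.3],0)
E
```

```text
t 0.15 p [ 0.1471 -0.5812  0.233 ] yaw 14.2 tz [-0.     0.001 -1.   ] F [0.1 0.6 0.5] g 88.0 q [-1.44  0.36  1.51 -0.    1.27 -0.12]
[ 0.06749919  0.00048916 -0.15087116] [-0.19590405 -0.19660164  1.56053244] [[409.9683293    0.         318.12156984]
 [  0.         409.9683293  239.96162021]
 [  0.           0.           1.        ]]
to [ 0.5  -0.3   0.27] yaw -6 -> [-0.001, 0.0, 0.224, 1.37, -0.62, -0.122]
to [ 0.34 -0.44  0.3 ] yaw 0 -> [-0.001, 0.0, 0.158, 0.739, -0.299, -0.223]
```

>>> drive_tool:
  increments:
    - [0,0,0.158,0.74,-0.3,-0.1,1]
    - [0,0,0.158,0.74,-0.3,-0.1,1]
    - [0,0,0.158,0.74,-0.3,-0.1,1]
    - [0,0,0.158,0.74,-0.3,-0.1,1]
    - [0,0,0.158,0.74,-0.3,-0.1,1]
    - [0,0,0.158,0.74,-0.3,-0.1,1]
    - [0,0,0.158,0.74,-0.3,-0.1,1]

```text
clock: 0.73
eef_pos: [0.3449, -0.4361, 0.2644]
eef_rot: [-3.14, -0.007, -0.005]
force: [0.1, -0.9, 0.4]
grip_width: 0.999
```

Run:
```python
from h import *
st(); to([.53,-.31,.26],-6)
```

```text
t 0.73 p [ 0.3449 -0.4361  0.2644] yaw 0.25 tz [ 0.003  0.001 -1.   ] F [ 0.1 -0.9  0.4] g 88.0 q [-1.03  0.27  1.57  0.    1.31  0.54]
to [ 0.53 -0.31  0.26] yaw -6 -> [-0.001, -0.002, 0.069, 0.619, -0.418, 0.017]
```

>>> drive_tool:
  increments:
    - [0,0,0.069,0.62,-0.418,0.017,1]
    - [0,0,0.069,0.62,-0.418,0.017,1]
    - [0,0,0.069,0.62,-0.418,0.017,1]
    - [0,0,0.069,0.62,-0.418,0.017,1]
    - [0,0,0.069,0.62,-0.418,0.017,1]
    - [0,0,0.069,0.62,-0.418,0.017,1]
    - [0,0,0.069,0.62,-0.418,0.017,1]
    - [0,0,0.069,0.62,-0.418,0.017,1]
    - [0,0,0.069,0.62,-0.418,0.017,1]

```text
clock: 1.48
eef_pos: [0.5252, -0.3154, 0.2582]
eef_rot: [3.137, -0.171, -0.002]
force: [0.5, 0.3, -0.3]
grip_width: 1.001
```

Run:
```python
from h import *
import pickle
st(); pickle.dump(pose('wrist'),open('pics/w1.pkl','wb')); cap('wrist','w1')
```

```text
t 1.48 p [ 0.5252 -0.3154  0.2582] yaw -6.25 tz [-0.001  0.    -1.   ] F [ 0.5  0.3 -0.3] g 88.1 q [-0.65  0.36  1.45 -0.    1.34  1.03]
```

View pics/w1.png

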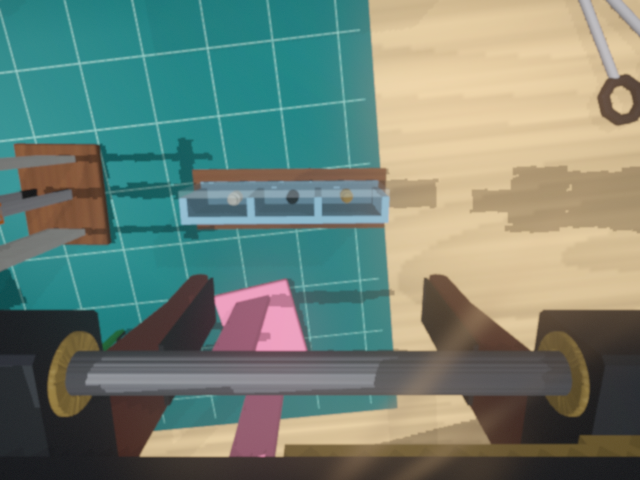

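Run:
```python
from fit import *
import pickle
pw=pickle.load(open('pics/w1.pkl','rb'))
import h,fit
fit.pose=lambda n:pw
d=np.load('pics/w1.npy'); im=cv2.imread('pics/w1.png')
cv2.imwrite('pics/w1c.png',cv2.resize(im[160:235,170:400],None,fx=3.4,fy=3.4,interpolation=3))
P,u,v=cloud('wrist',d); hsv=cv2.cvtColor(im,cv2.COLOR_BGR2HSV)[v,u]; z=P[:,2]
reg=(u>170)&(u<400)&(v>160)&(v<235)
m=reg&(z>.067)&(z<.077); print(m.sum(),rect(P[m]),np.median(z[m]))
m=reg&(z>.003)&(z<.012)&(hsv[:,0]<20)&(hsv[:,1]>80); print('base',rect(P[m]))
for n,a,b in [('brass',347,196),('black',293,197),('white',234,199)]:
    m=(abs(u-a)<9)&(abs(v-b)<9)&(z>.02)&(z<.04); Q=P[m]; print(n,len(Q),np.round(Q.mean(0),4) if len(Q) else 0,rect(Q) if len(Q)>3 else '')
    print(np.round([px_ for px_ in P[(u==a)&(v==b)]],4))
```

```text
3935 (array([ 538.3, -288.7]), array([174.3,  28.5]), 84.26) 0.07167692075733634
base (array([ 534.5, -288.5]), array([189.5,  58.2]), 84.38)
brass 48 [ 0.532  -0.3432  0.0281] (array([ 531.4, -343.1]), array([9.8, 5.5]), 84.35)
[[ 0.5412 -0.3414  0.0719]]
black 68 [ 0.5366 -0.2923  0.0276] (array([ 534.8, -293. ]), array([14.3,  9.2]), 83.34)
[[ 0.5392 -0.2936  0.0296]]
white 111 [ 0.5399 -0.2376  0.0265] (array([ 540.2, -236.7]), array([16.5, 10. ]), 85.39)
[[ 0.5431 -0.2385  0.0284]]
```

View pics/w1c.png

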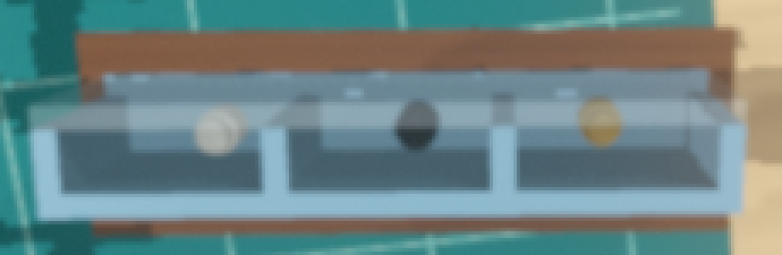

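Run:
```python
from h import *
import pickle
def ray(ps,u,v,z):
    K,p,Rm=ps; r=Rm@np.linalg.inv(K)@np.array([u,v,1.]); return p+r*(z-p[2])/r[2]
pw=pickle.load(open('pics/w1.pkl','rb'))
c=np.array([.5383,-.2887]); a=np.radians(-5.74); ex=np.array([np.cos(a),np.sin(a)]); ey=np.array([-np.sin(a),np.cos(a)])
for n,ps,u,v,z in [('w brass',pw,346.5,195.6,.025),('w black',pw,292.5,197,.025),('w white',pw,234,198,.025),
  ('s brass',pose('scene'),150+187/4,335+390/4,.016),('s black',pose('scene'),150+300/4,335+286/4,.018),('s white',pose('scene'),150+413/4,335+182/4,.018)]:
    q=ray(ps,u,v,z); print(n,np.round(q,4),'rack',np.round([(q[:2]-c)@ex,(q[:2]-c)@ey],4))
st();to([.539,.1755,.20],13.95);to([.40,-.05,.27],5)
```

```text
w brass [ 0.5345 -0.3435  0.025 ] rack [ 0.0017 -0.0549]
w black [ 0.5386 -0.2928  0.025 ] rack [ 0.0007 -0.0041]
w white [ 0.5436 -0.2379  0.025 ] rack [0.0002 0.0511]
s brass [ 0.5337 -0.3433  0.016 ] rack [ 0.0009 -0.0548]
s black [ 0.5388 -0.2925  0.018 ] rack [ 0.0009 -0.0037]
s white [ 0.5432 -0.2374  0.018 ] rack [-0.0002  0.0515]
t 1.53 p [ 0.525  -0.3156  0.2583] yaw -6.3 tz [-0.001 -0.    -1.   ] F [-0.4  0.6 -0.7] g 88.0 q [-0.65  0.36  1.45 -0.    1.34  1.03]
to [0.539  0.1755 0.2   ] yaw 13.95 -> [-0.0, 0.001, -0.225, -0.133, -1.632, 0.194]
to [ 0.4  -0.05  0.27] yaw 5 -> [0.0, 0.001, -0.126, -0.511, -0.834, -0.038]
```

>>> drive_tool:
  increments:
    - [0,0,-0.1,-0.08,-1,0,1]
    - [0,0,-0.1,-0.08,-1,0,1]
    - [0,0,-0.1,-0.08,-1,0,1]
    - [0,0,-0.1,-0.08,-1,0,1]
    - [0,0,-0.1,-0.08,-1,0,1]
    - [0,0,-0.1,-0.08,-1,0,1]
    - [0,0,-0.1,-0.08,-1,0,1]
    - [0,0,-0.1,-0.08,-1,0,1]

```text
clock: 2.2
eef_pos: [0.5338, -0.0101, 0.2588]
eef_rot: [-3.138, -0.078, 0.0]
force: [-0.2, 1.0, 0.6]
grip_width: 1.001
```

Run:
```python
from h import *
st(); to([.539,.1755,.19],13.95)
```

```text
t 2.2 p [ 0.5338 -0.0101  0.2588] yaw 2.84 tz [-0.     0.002 -1.   ] F [-0.2  1.   0.6] g 88.1 q [-0.15  0.24  1.62  0.    1.28  1.37]
to [0.539  0.1755 0.19  ] yaw 13.95 -> [-0.002, -0.0, -0.123, 0.048, -0.616, 0.231]
```

>>> drive_tool:
  increments:
    - [-0.002,0,-0.123,0.048,-0.616,0.231,1]
    - [-0.002,0,-0.123,0.048,-0.616,0.231,1]
    - [-0.002,0,-0.123,0.048,-0.616,0.231,1]
    - [-0.002,0,-0.123,0.048,-0.616,0.231,1]
    - [-0.002,0,-0.123,0.048,-0.616,0.231,1]
    - [-0.002,0,-0.123,0.048,-0.616,0.231,1]
    - [-0.002,0,-0.123,0.048,-0.616,0.231,1]
    - [-0.002,0,-0.123,0.048,-0.616,0.231,1]
    - [-0.002,0,-0.123,0.048,-0.616,0.231,1]

```text
clock: 2.95
eef_pos: [0.5411, 0.1695, 0.19]
eef_rot: [3.115, 0.375, 0.002]
force: [-0.2, -0.5, 1.0]
grip_width: 0.998
```

Run:
```python
from h import *
st(); to([.539,.1755,.124],13.95);cap('wrist','w2')
```

```text
t 2.95 p [0.5411 0.1695 0.19  ] yaw 13.72 tz [ 0.001 -0.003 -1.   ] F [-0.2 -0.5  1. ] g 87.8 q [ 0.18  0.36  1.64 -0.    1.15  1.52]
to [0.539  0.1755 0.124 ] yaw 13.95 -> [0.002, -0.0, -0.003, -0.002, -0.022, 0.22]
```

View pics/w2.png

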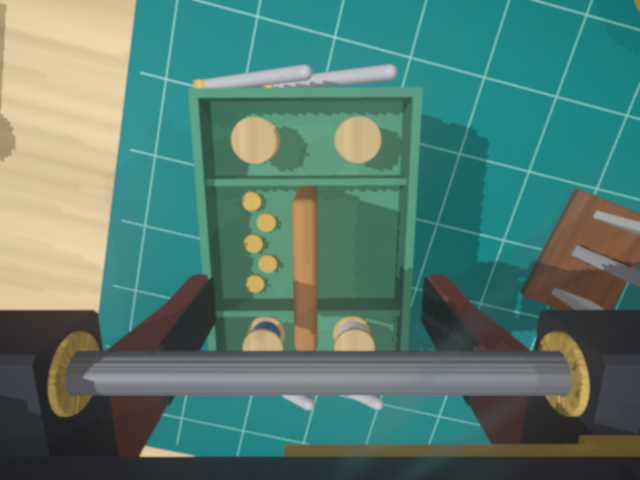

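The handle fin is vertical in the image at (305,270), midway between the fingers. I'll descend and close.

>>> drive_tool:
  increments:
    - [0.002,0,0,-0.002,-0.02,0.1,1]
    - [0.002,0,0,-0.002,-0.02,0.2,1]
    - [0.002,0,0,-0.002,-0.02,0.22,1]
    - [0.002,0,0,-0.002,-0.02,0.22,1]
    - [0.002,0,0,-0.002,-0.02,0.22,1]

```text
clock: 3.42
eef_pos: [0.539, 0.1762, 0.124]
eef_rot: [3.119, 0.377, -0.0]
force: [0.3, -0.1, 0.6]
grip_width: 1.001
```

Run:
```python
from h import *
st(); to([.539,.1755,.124],13.95)
```

```text
t 3.42 p [0.539  0.1762 0.124 ] yaw 13.77 tz [-0. -0. -1.] F [ 0.3 -0.1  0.6] g 88.1 q [ 0.19  0.43  1.7  -0.    1.01  1.52]
to [0.539  0.1755 0.124 ] yaw 13.95 -> [0.0, 0.0, -0.002, -0.001, 0.002, 0.0]
```

>>> drive_tool:
  increments:
    - [0,0,-0.002,-0.001,0.002,0,-0.4]
    - [0,0,-0.002,-0.001,0.002,0,-0.8]
    - [0,0,-0.002,-0.001,0.002,0,-1]
    - [0,0,-0.002,-0.001,0.002,0,-1]
    - [0,0,-0.002,-0.001,0.002,0,-1]
    - [0,0,-0.002,-0.001,0.002,0,-1]
    - [0,0,-0.002,-0.001,0.002,0,-1]

```text
clock: 4.0
eef_pos: [0.5384, 0.1764, 0.1234]
eef_rot: [-3.118, -0.384, 0.0]
force: [0.1, -0.0, -0.5]
grip_width: 0.507
```

Run:
```python
from h import *
st()
th=np.radians(np.linspace(140,40,23)); y=69+90*np.cos(th); z=74+90*np.sin(th)
for i in range(23): print(i,round(-(y[i]-y[0])/300,3),round(-(z[i]-z[0])/300,3), '| from mid', round(-(y[i]-y[11])/300,3),round(-(z[i]-z[11])/300,3))
```

```text
t 4.0 p [0.5384 0.1764 0.1234] yaw 14.02 tz [-0.  0. -1.] F [ 0.1 -0.  -0.5] g 44.7 q [0.19 0.43 1.7  0.   1.   1.52]
0 -0.0 -0.0 | from mid 0.23 0.107
1 -0.016 -0.018 | from mid 0.214 0.09
2 -0.033 -0.034 | from mid 0.196 0.073
3 -0.052 -0.049 | from mid 0.178 0.058
4 -0.072 -0.062 | from mid 0.158 0.045
5 -0.092 -0.074 | from mid 0.137 0.033
6 -0.114 -0.084 | from mid 0.116 0.023
7 -0.136 -0.092 | from mid 0.094 0.015
8 -0.159 -0.099 | from mid 0.071 0.008
9 -0.182 -0.103 | from mid 0.047 0.004
10 -0.206 -0.106 | from mid 0.024 0.001
11 -0.23 -0.107 | from mid -0.0 -0.0
12 -0.254 -0.106 | from mid -0.024 0.001
13 -0.277 -0.103 | from mid -0.047 0.004
14 -0.301 -0.099 | from mid -0.071 0.008
15 -0.323 -0.092 | from mid -0.094 0.015
16 -0.346 -0.084 | from mid -0.116 0.023
17 -0.367 -0.074 | from mid -0.137 0.033
18 -0.388 -0.062 | from mid -0.158 0.045
19 -0.408 -0.049 | from mid -0.178 0.058
20 -0.426 -0.034 | from mid -0.196 0.073
21 -0.444 -0.018 | from mid -0.214 0.09
22 -0.46 -0.0 | from mid -0.23 0.107
```

>>> drive_tool:
  increments:
    - [0,0,0,0,0,0,-1]
    - [0,0,0,0,0,0,-1]
    - [0,0,0,0,0,0,-1]
    - [0,0,0,0,0,0,-1]
    - [0,0,0,0,0,0,-1]
    - [0,0,0,0,0,0,-1]
    - [0,0,0,0,0,0,-1]
    - [0,0,0,0,0,0,-1]

```text
clock: 4.67
eef_pos: [0.5385, 0.1757, 0.1233]
eef_rot: [3.117, 0.383, -0.0]
force: [0.2, -4.8, 0.1]
grip_width: 0.133
```

Run:
```python
from h import *
st()
```

```text
t 4.67 p [0.5385 0.1757 0.1233] yaw 14.02 tz [-0.    -0.001 -1.   ] F [ 0.2 -4.8  0.1] g 11.7 q [ 0.19  0.43  1.7  -0.    1.    1.52]
```

>>> drive_tool:
  increments:
    - [0,0,0,0,-0.014,-0.016,-1]
    - [0,0,0,0,-0.031,-0.033,-1]
    - [0,0,0,0,-0.05,-0.049,-1]
    - [0,0,0,0,-0.07,-0.062,-1]
    - [0,0,0,0,-0.09,-0.074,-1]
    - [0,0,0,0,-0.112,-0.084,-1]
    - [0,0,0,0,-0.134,-0.092,-1]
    - [0,0,0,0,-0.157,-0.099,-1]
    - [0,0,0,0,-0.18,-0.103,-1]
    - [0,0,0,0,-0.204,-0.106,-1]
    - [0,0,0,0,-0.228,-0.107,-1]
    - [0,0,0,0,-0.228,-0.107,-1]

```text
clock: 5.67
eef_pos: [0.5214, 0.2444, 0.1554]
eef_rot: [-3.117, -0.385, 0.0]
force: [0.5, 1.5, -0.5]
grip_width: 0.133
```

Run:
```python
from h import *
st()
e=np.array([-np.sin(np.radians(13.95)),np.cos(np.radians(13.95))])
print((arm.sense()['eef_pos'][:2]-[.539,.1755])@e)
```

```text
t 5.67 p [0.5214 0.2444 0.1554] yaw 14.07 tz [-0.     0.001 -1.   ] F [ 0.5  1.5 -0.5] g 11.7 q [0.32 0.41 1.65 0.   1.08 1.64]
0.07109972063592214
```

>>> drive_tool:
  increments:
    - [0,0,0,0,-0.022,0.001,-1]
    - [0,0,0,0,-0.045,0.004,-1]
    - [0,0,0,0,-0.068,0.008,-1]
    - [0,0,0,0,-0.091,0.014,-1]
    - [0,0,0,0,-0.113,0.022,-1]
    - [0,0,0,0,-0.134,0.032,-1]
    - [0,0,0,0,-0.155,0.044,-1]
    - [0,0,0,0,-0.175,0.057,-1]
    - [0,0,0,0,-0.193,0.072,-1]
    - [0,0,0,0,-0.21,0.088,-1]
    - [0,0,0,0,-0.223,0.103,-1]
    - [0,0,0,0,-0.223,0.103,-1]

```text
clock: 6.67
eef_pos: [0.5053, 0.3089, 0.1237]
eef_rot: [-3.117, -0.384, 0.001]
force: [-0.0, 2.7, -1.9]
grip_width: 0.137
```

Run:
```python
from h import *
st()
e=np.array([-np.sin(np.radians(13.95)),np.cos(np.radians(13.95))])
print((arm.sense()['eef_pos'][:2]-[.539,.1755])@e)
```

```text
t 6.67 p [0.5053 0.3089 0.1237] yaw 14.04 tz [-0.001  0.001 -1.   ] F [-0.   2.7 -1.9] g 12.0 q [0.43 0.46 1.65 0.   1.03 1.76]
0.137612633938426
```

>>> drive_tool:
  increments:
    - [0,0,0,0,0,0,0.2]
    - [0,0,0,0,0,0,0.2]
    - [0,0,0,0,0,0,0.2]
    - [0,0,0,0,0,0,0.2]
    - [0,0,0,0,0,-0.1,0.5]
    - [0,0,0,0,0,-0.2,1]
    - [0,0,0,0,0,-0.35,1]
    - [0,0,0,0,0,-0.45,1]
    - [0,0,0,0,0,-0.45,1]

```text
clock: 7.42
eef_pos: [0.5095, 0.309, 0.2674]
eef_rot: [-3.114, -0.382, -0.019]
force: [1.4, 0.3, 0.2]
grip_width: 0.771
```

Run:
```python
from h import *
st(); cap('top','t1'); to([.5645,-.064,.22],-7)
```

```text
t 7.42 p [0.5095 0.309  0.2674] yaw 14.0 tz [ 0.011  0.005 -1.   ] F [1.4 0.3 0.2] g 67.9 q [0.43 0.32 1.49 0.   1.33 1.76]
to [ 0.5645 -0.064   0.22  ] yaw -7 -> [-0.002, -0.005, 0.233, -0.119, 1.25, 0.144]
```

View pics/t1.png

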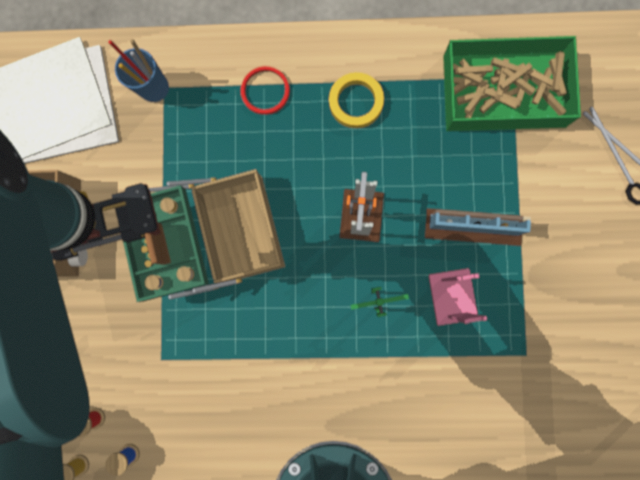

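The tray is open beside the box at (165,245), and the empty compartment is at (240,225). Next, the tongs.

>>> drive_tool:
  increments:
    - [0,-0.005,0.1,-0.04,0.5,0,1]
    - [0,-0.005,0.15,-0.06,0.9,0,1]
    - [0,-0.005,0.15,-0.06,0.9,0,1]
    - [0,-0.005,0.15,-0.06,0.9,0,1]
    - [0,-0.005,0.15,-0.06,0.9,0,1]
    - [0,-0.005,0.15,-0.06,0.9,0,1]
    - [0,-0.005,0.15,-0.06,0.9,0,1]
    - [0,-0.005,0.15,-0.06,0.9,0,1]

```text
clock: 8.13
eef_pos: [0.5534, 0.0368, 0.2581]
eef_rot: [3.139, 0.007, -0.016]
force: [0.1, 0.1, 0.5]
grip_width: 1.001
```

Run:
```python
from h import *
st(); to([.5645,-.064,.25],-7)
```

```text
t 8.13 p [0.5534 0.0368 0.2581] yaw 0.25 tz [-0.01  -0.003 -1.   ] F [0.1 0.1 0.5] g 88.1 q [-0.06  0.28  1.57 -0.    1.31  1.51]
to [ 0.5645 -0.064   0.25  ] yaw -7 -> [0.002, 0.006, 0.081, 0.036, 0.336, 0.027]
```

>>> drive_tool:
  increments:
    - [0.002,0.006,0.081,0.036,0.336,0.027,1]
    - [0.002,0.006,0.081,0.036,0.336,0.027,1]
    - [0.002,0.006,0.081,0.036,0.336,0.027,1]
    - [0.002,0.006,0.081,0.036,0.336,0.027,1]
    - [0.002,0.006,0.081,0.036,0.336,0.027,1]
    - [0.002,0.006,0.081,0.036,0.336,0.027,1]

```text
clock: 8.63
eef_pos: [0.5645, -0.0579, 0.2506]
eef_rot: [-3.133, 0.185, 0.001]
force: [0.0, 0.3, -0.2]
grip_width: 1.003
```

Run:
```python
from fit import *
import fit
st(); pw=pose('wrist'); im,d=cap('wrist','w3'); fit.pose=lambda n:pw
P,u,v=cloud('wrist',d); hsv=cv2.cvtColor(im,cv2.COLOR_RGB2HSV)[v,u]; z=P[:,2]
near=(abs(P[:,0]-.565)<.07)&(abs(P[:,1]+.064)<.06)
def show(n,m): print(n,m.sum(),rect(P[m]),np.round(np.median(z[m]),4))
show('bar',near&(z>.152)&(z<.164)&(hsv[:,1]<50))
show('plates',near&(z>.11)&(z<.175)&(hsv[:,1]>150)&(hsv[:,0]<20))
show('platetop',near&(z>.154)&(z<.162)&(hsv[:,1]>150)&(hsv[:,0]<20))
show('base',near&(z>.004)&(z<.012)&(hsv[:,0]<20)&(hsv[:,1]>80))
```

```text
t 8.63 p [ 0.5645 -0.0579  0.2506] yaw -6.75 tz [-0.     0.003 -1.   ] F [ 0.   0.3 -0.2] g 88.3 q [-0.23  0.3   1.56  0.    1.29  1.46]
bar 2614 (array([565.5, -63.4]), array([ 42. , 100.6]), 83.34) 0.1576
plates 674 (array([566.4, -61.9]), array([49.3, 15.5]), 83.04) 0.1591
platetop 341 (array([566.4, -61.9]), array([49.3, 15.3]), 83.33) 0.1577
base 2782 (array([562.6, -65.6]), array([78.2, 97.5]), 83.39) 0.0077
```

View pics/w3.png

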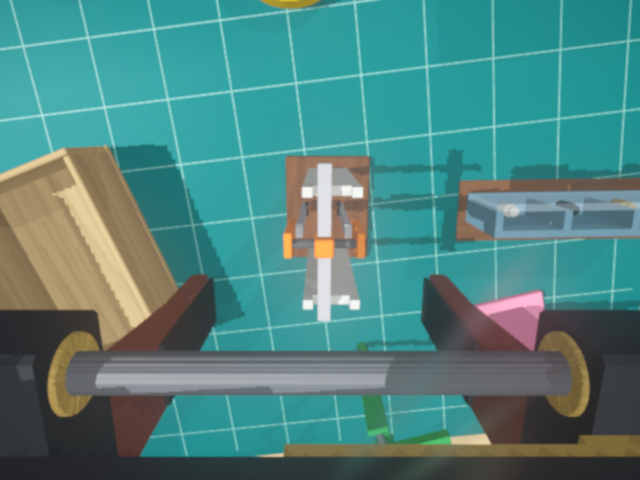

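Tongs centre is (0.566,-0.062), yaw about -6.7°. The orange plates are at (288,245) and (360,245), with the cheeks between the crossbar ends. I'll descend now.

Run:
```python
from h import *
st(); to([.5662,-.0622,.122],-6.7)
```

```text
t 8.68 p [ 0.5646 -0.0577  0.2509] yaw -6.71 tz [ 0.     0.003 -1.   ] F [ 1.3 -0.2  0.5] g 88.0 q [-0.23  0.3   1.56  0.    1.29  1.46]
to [ 0.5662 -0.0622  0.122 ] yaw -6.7 -> [-0.002, -0.0, -0.0, 0.007, 0.015, 0.43]
```

>>> drive_tool:
  increments:
    - [-0.002,0,0,0.007,0.015,0.1,1]
    - [-0.002,0,0,0.007,0.015,0.2,1]
    - [-0.002,0,0,0.007,0.015,0.29,1]
    - [-0.002,0,0,0.007,0.015,0.29,1]
    - [-0.002,0,0,0.007,0.015,0.29,1]

```text
clock: 9.1
eef_pos: [0.5657, -0.0623, 0.1635]
eef_rot: [3.136, -0.183, -0.004]
force: [0.1, 1.3, 0.0]
grip_width: 1.002
```

Run:
```python
from h import *
st(); to([.5662,-.0622,.122],-6.7)
```

```text
t 9.1 p [ 0.5657 -0.0623  0.1635] yaw -6.68 tz [-0.002 -0.    -1.   ] F [0.1 1.3 0. ] g 88.2 q [-0.23  0.39  1.66 -0.    1.1   1.46]
to [ 0.5662 -0.0622  0.122 ] yaw -6.7 -> [0.0, 0.001, 0.0, 0.002, -0.001, 0.138]
```

>>> drive_tool:
  increments:
    - [0,0.001,0,0.002,-0.001,0.08,1]
    - [0,0.001,0,0.002,-0.001,0.137,1]
    - [0,0.001,0,0.002,-0.001,0.137,0.3]
    - [0,0.001,0,0.002,-0.001,0.137,0.3]
    - [0,0.001,0,0.002,-0.001,0.137,0.3]
    - [0,0.001,0,0.002,-0.001,0.137,0.3]
    - [0,0.001,0,0.002,-0.001,0.137,0.3]
    - [0,0.001,0,0.002,-0.001,0.137,0.3]

```text
clock: 9.77
eef_pos: [0.5683, -0.064, 0.1243]
eef_rot: [3.134, -0.185, 0.007]
force: [1.1, -0.8, 0.3]
grip_width: 0.657
```

Run:
```python
from h import *
st(); to([.5662,-.0622,.122],-6.7); cap('wrist','w4');cap('scene','s4')
im=cv2.imread('pics/s4.png'); cv2.imwrite('pics/s4c.png',cv2.resize(im[200:360,260:420],None,fx=3.7,fy=3.7,interpolation=3))
```

```text
t 9.77 p [ 0.5683 -0.064   0.1243] yaw -6.77 tz [ 0.004 -0.002 -1.   ] F [ 1.1 -0.8  0.3] g 57.8 q [-0.23  0.44  1.69 -0.    1.01  1.46]
to [ 0.5662 -0.0622  0.122 ] yaw -6.7 -> [0.001, -0.003, -0.001, -0.008, -0.005, 0.008]
```

View pics/s4c.png

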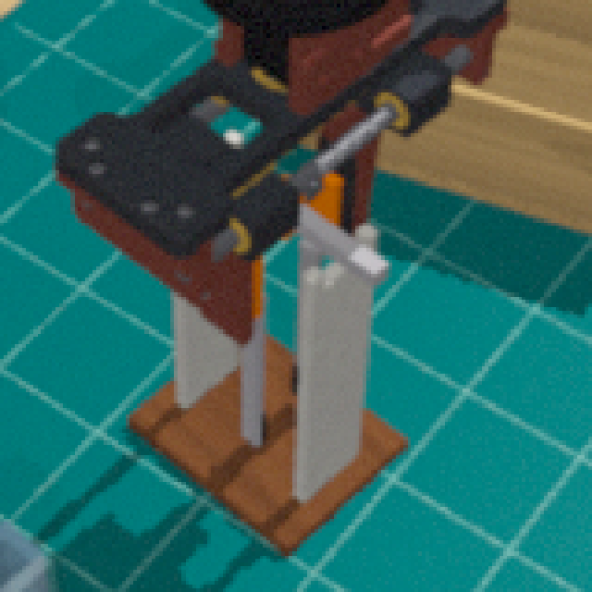

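>>> drive_tool:
  increments:
    - [0.001,-0.003,0,-0.007,-0.005,0.008,0.3]
    - [0.001,-0.003,0,-0.007,-0.005,0.008,0.3]
    - [0.001,-0.003,0,-0.007,-0.005,0.008,0.3]

```text
clock: 10.12
eef_pos: [0.5653, -0.062, 0.1206]
eef_rot: [-3.136, 0.185, 0.004]
force: [-0.1, -0.2, 0.4]
grip_width: 0.648
```

Run:
```python
from h import *
st(); print(arm.sense()['qvel'].round(3)); to([.5662,-.0622,.122],-6.7)
```

```text
t 10.12 p [ 0.5653 -0.062   0.1206] yaw -6.77 tz [-0.003  0.001 -1.   ] F [-0.1 -0.2  0.4] g 57.0 q [-0.23  0.44  1.7   0.    1.    1.46]
[-0.001  0.001 -0.004 -0.001 -0.002  0.002]
to [ 0.5662 -0.0622  0.122 ] yaw -6.7 -> [-0.0, 0.002, -0.001, 0.003, 0.0, -0.005]
```

>>> drive_tool:
  increments:
    - [0,0,0,0.002,0,-0.003,0.065]
    - [0,0,0,0.002,0,-0.003,0.065]
    - [0,0,0,0.002,0,-0.003,0.065]
    - [0,0,0,0.002,0,-0.003,0.065]
    - [0,0,0,0.002,0,-0.003,0.065]

```text
clock: 10.53
eef_pos: [0.5664, -0.0622, 0.1218]
eef_rot: [-3.136, 0.186, 0.003]
force: [-0.5, 0.5, 0.5]
grip_width: 0.532
```

Run:
```python
from h import *
st(); st(); to([.5662,-.0622,.122],-6.7)
```

```text
t 10.53 p [ 0.5664 -0.0622  0.1218] yaw -6.78 tz [-0.002  0.    -1.   ] F [-0.5  0.5  0.5] g 46.8 q [-0.23  0.44  1.7   0.    1.01  1.46]
t 10.53 p [ 0.5664 -0.0622  0.1218] yaw -6.78 tz [-0.002  0.    -1.   ] F [-0.5  0.5  0.5] g 46.8 q [-0.23  0.44  1.7   0.    1.01  1.46]
to [ 0.5662 -0.0622  0.122 ] yaw -6.7 -> [-0.0, 0.001, -0.001, -0.001, 0.0, -0.001]
```

>>> drive_tool:
  increments:
    - [0,0,0,0,0,-0.02,0.065]
    - [0,0,0,0,0,-0.05,0.065]
    - [0,0,0,0,0,-0.1,0.065]
    - [0,0,0,0,0,-0.16,0.065]
    - [0,0,0,0,0,-0.24,0.065]
    - [0,0,0,0,0,-0.33,0.065]
    - [0,0,0,0,0,-0.42,0.065]
    - [0,0,0,0,0,-0.5,0.065]
    - [0,0,0,0,0,-0.55,0.065]
    - [0,0,0,0,0,-0.55,0.065]

```text
clock: 11.37
eef_pos: [0.5687, -0.0627, 0.2916]
eef_rot: [3.135, -0.185, 0.009]
force: [-0.4, -0.5, -0.6]
grip_width: 0.534
```

Run:
```python
from h import *
st(); cap('scene','s5'); to([.5328,-.3434,.26],-5.74)
```

```text
t 11.37 p [ 0.5687 -0.0627  0.2916] yaw -6.77 tz [ 0.006 -0.001 -1.   ] F [-0.4 -0.5 -0.6] g 47.0 q [-0.23  0.27  1.5   0.    1.37  1.46]
to [ 0.5328 -0.3434  0.26  ] yaw -5.74 -> [0.0, -0.002, -0.011, -0.005, 0.944, 0.098]
```

View pics/s5.png

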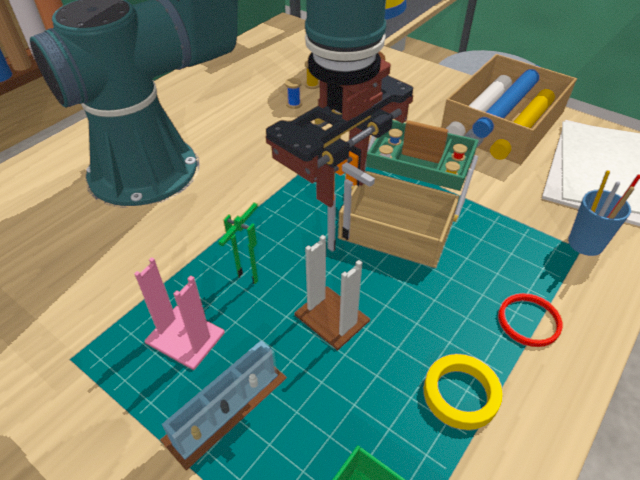

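The tongs are lifted clear, legs at (333,225). Moving over the brass pocket.

>>> drive_tool:
  increments:
    - [0,-0.002,-0.011,-0.005,0.1,0,0.065]
    - [0,-0.002,-0.011,-0.005,0.2,0,0.065]
    - [0,-0.002,-0.011,-0.005,0.31,0.03,0.065]
    - [0,-0.002,-0.011,-0.005,0.43,0.05,0.065]
    - [0,-0.002,-0.011,-0.005,0.55,0.07,0.065]
    - [0,-0.002,-0.011,-0.005,0.67,0.09,0.065]
    - [0,-0.002,-0.011,-0.005,0.78,0.1,0.065]
    - [0,-0.002,-0.011,-0.005,0.88,0.1,0.065]
    - [0,-0.002,-0.011,-0.005,0.94,0.1,0.065]
    - [0,-0.002,-0.011,-0.005,0.944,0.1,0.065]
    - [0,-0.002,-0.011,-0.005,0.944,0.1,0.065]

```text
clock: 12.33
eef_pos: [0.5311, -0.3433, 0.2556]
eef_rot: [-3.135, 0.161, 0.01]
force: [0.3, 0.9, -0.9]
grip_width: 0.534
```

Run:
```python
from h import *
st(); to([.5328,-.3434,.20],-5.74)
```

```text
t 12.33 p [ 0.5311 -0.3433  0.2556] yaw -5.88 tz [-0.006  0.003 -1.   ] F [ 0.3  0.9 -0.9] g 47.0 q [-0.68  0.39  1.4  -0.    1.35  0.99]
to [ 0.5328 -0.3434  0.2   ] yaw -5.74 -> [-0.001, 0.004, -0.002, 0.007, -0.0, 0.185]
```

>>> drive_tool:
  increments:
    - [0,0.002,-0.002,0.005,0,0.08,0.065]
    - [0,0.002,-0.002,0.005,0,0.16,0.065]
    - [0,0.002,-0.002,0.005,0,0.185,0.065]
    - [0,0.002,-0.002,0.005,0,0.185,0.065]
    - [0,0.002,-0.002,0.005,0,0.185,0.065]
    - [0,0.002,-0.002,0.005,0,0.185,0.065]

```text
clock: 12.83
eef_pos: [0.5338, -0.3432, 0.2025]
eef_rot: [3.137, -0.152, -0.0]
force: [1.1, 0.8, -0.8]
grip_width: 0.537
```

Run:
```python
from h import *
st(); to([.5328,-.3434,.20],-5.74)
cap('wrist','w6');cap('scene','s6');st()
im=cv2.imread('pics/s6.png'); cv2.imwrite('pics/s6c.png',cv2.resize(im[300:470,140:300],None,fx=3.5,fy=3.5,interpolation=3))
```

```text
t 12.83 p [ 0.5338 -0.3432  0.2025] yaw -5.56 tz [-0.    -0.001 -1.   ] F [ 1.1  0.8 -0.8] g 47.2 q [-0.68  0.44  1.47 -0.    1.24  0.99]
to [ 0.5328 -0.3434  0.2   ] yaw -5.74 -> [0.0, 0.0, 0.002, -0.003, 0.001, 0.008]
t 12.93 p [ 0.5338 -0.3437  0.2028] yaw -5.58 tz [ 0.    -0.001 -1.   ] F [-0.2  0.4 -0.2] g 47.0 q [-0.68  0.44  1.47 -0.    1.24  0.99]
```

View pics/s6c.png

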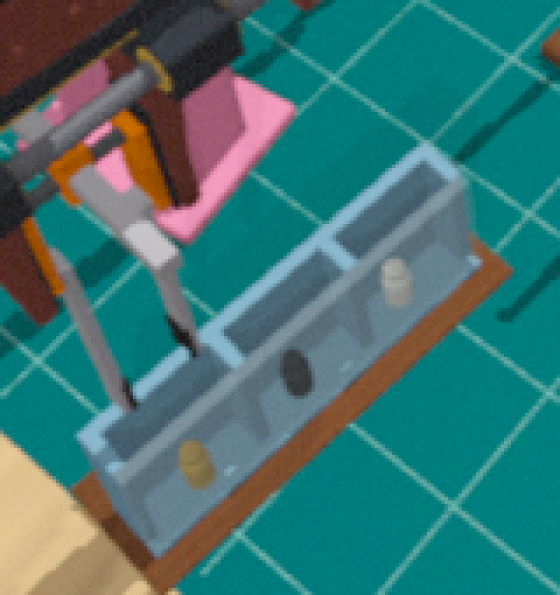

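View pics/w6.png

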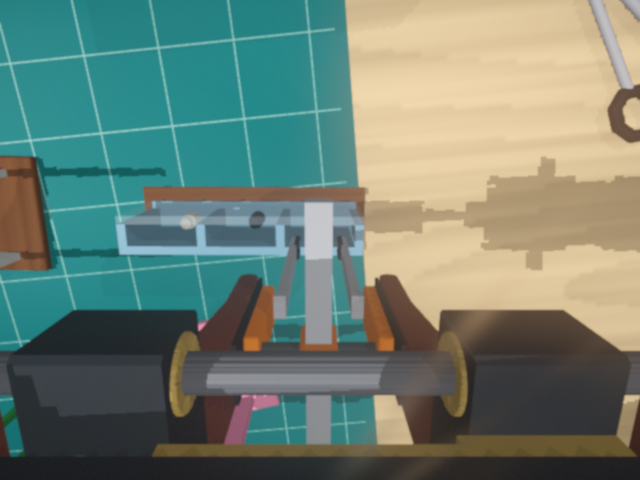

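```bash
python3 - <<'E'
from fit import *
import fit
c=np.array([.5383,-.2887]); a=np.radians(-5.74); ex=np.array([np.cos(a),np.sin(a)]); ey=np.array([-np.sin(a),np.cos(a)])
for n,f in (('wrist','w6'),('scene','s6')):
    P,u,v=cloud(n,np.load(f'pics/{f}.npy')); q=P[:,:2]-c; X=q@ex*1000; Y=q@ey*1000; Z=P[:,2]*1000
    for lo,hi in ((84,92),(92,100),(100,110),(110,120),(120,130),(130,145)):
        for sg in (1,-1):
            m=(Z>lo)&(Z<hi)&(abs(X)<14)&(sg*(Y+55)>6)&(sg*(Y+55)<26)
            if m.sum()>3: print(n,lo,sg,m.sum(),'X',np.percentile(X[m],[3,50,97]).round(1),'Y',np.percentile(Y[m]+55,[3,50,97]).round(1))
E
python3 - <<'E'
import cv2
im=cv2.imread('pics/w6.png'); cv2.imwrite('pics/w6c.png',cv2.resize(im[180:330,240:400],None,fx=5,fy=4,interpolation=3))
E
```

```text
wrist 92 1 21 X [-2.8  5.5  6.3] Y [11.1 13.  16.3]
wrist 92 -1 24 X [-2.9  5.5  6.4] Y [-17.8 -14.6 -12.7]
wrist 100 1 48 X [-3.3  5.5  6.4] Y [11.  12.8 16.4]
wrist 100 -1 46 X [-3.1  5.5  6.4] Y [-18.  -14.3 -12.5]
wrist 110 1 87 X [-3.5  4.8  6.1] Y [11.1 12.6 16.3]
wrist 110 -1 89 X [-3.2  4.7  6.3] Y [-17.8 -14.2 -12.6]
wrist 120 1 49 X [-2.8  5.2  5.5] Y [12.6 13.6 16.6]
wrist 120 -1 47 X [-2.3  5.3  5.7] Y [-17.9 -15.2 -14.2]
wrist 130 1 76 X [-2.6  5.2  5.6] Y [12.7 14.1 16.6]
wrist 130 -1 76 X [-2.5  5.4  5.7] Y [-18.  -15.6 -14.1]
scene 92 1 8 X [-3.9  3.1  5.3] Y [11.2 11.9 15.9]
scene 92 -1 9 X [-3.   4.   4.7] Y [-18.7 -17.2 -13.9]
scene 100 1 29 X [-4.8  3.6  5.2] Y [10.4 11.7 15.5]
scene 100 -1 27 X [-2.5  4.1  5.5] Y [-18.8 -16.8 -13.1]
scene 110 1 31 X [-5.1  3.   5.2] Y [10.7 12.1 15.8]
scene 110 -1 28 X [-4.   3.8  5.1] Y [-18.8 -17.1 -13.8]
scene 120 1 25 X [-5.4  3.2  4.8] Y [12.  12.9 15.8]
scene 120 -1 23 X [-4.7  3.5  4.6] Y [-18.8 -17.7 -15.1]
scene 130 1 34 X [-4.1  3.3  4.4] Y [12.  12.6 16. ]
scene 130 -1 33 X [-3.5  3.1  4.6] Y [-18.8 -18.2 -15.3]
```

View pics/w6c.png

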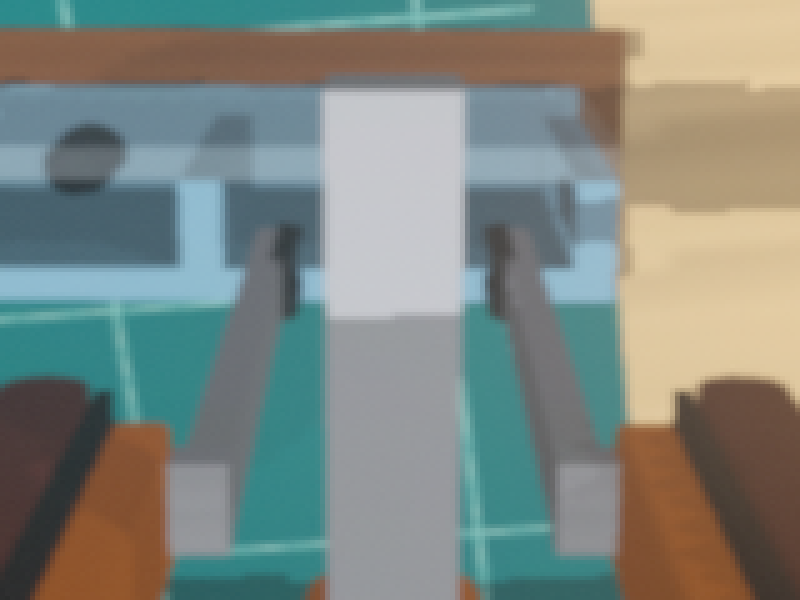

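>>> drive_tool:
  increments:
    - [0,0,0.001,-0.003,-0.002,0.02,0.065]
    - [0,0,0.001,-0.003,-0.002,0.05,0.065]
    - [0,0,0.001,-0.003,-0.002,0.08,0.065]
    - [0,0,0.001,-0.003,-0.002,0.11,0.065]
    - [0,0,0.001,-0.003,-0.002,0.13,0.065]
    - [0,0,0.001,-0.003,-0.002,0.13,0.065]

```text
clock: 13.43
eef_pos: [0.5309, -0.3419, 0.1598]
eef_rot: [-3.135, 0.156, 0.007]
force: [-0.2, -0.1, -0.8]
grip_width: 0.536
```

Run:
```python
from fit import *
st(); to([.5328,-.3434,.1165],-5.74)
im,d=cap('wrist','w7')
cv2.imwrite('pics/w7c.png',cv2.resize(im[180:330,240:400,::-1],None,fx=5,fy=4,interpolation=3))
cap('scene','s7')
im=cv2.imread('pics/s7.png'); cv2.imwrite('pics/s7c.png',cv2.resize(im[300:470,140:300],None,fx=3.5,fy=3.5,interpolation=3))
```

```text
t 13.43 p [ 0.5309 -0.3419  0.1598] yaw -5.7 tz [-0.005  0.003 -1.   ] F [-0.2 -0.1 -0.8] g 47.2 q [-0.68  0.48  1.52 -0.    1.16  0.99]
to [ 0.5328 -0.3434  0.1165] yaw -5.74 -> [-0.001, 0.003, 0.0, 0.008, 0.005, 0.144]
```

View pics/s7c.png

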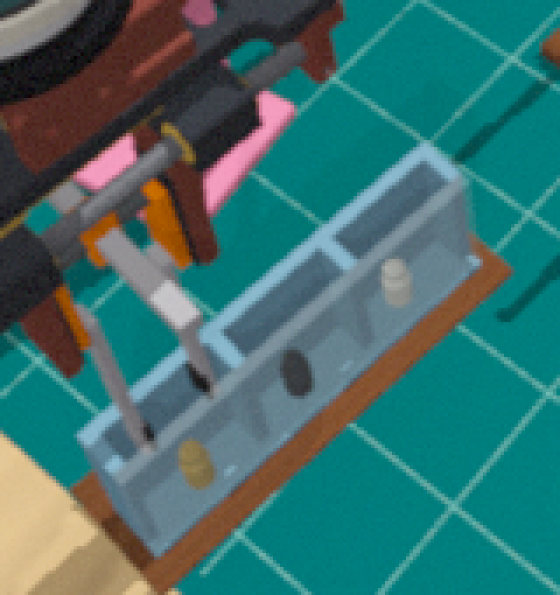

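View pics/w7c.png

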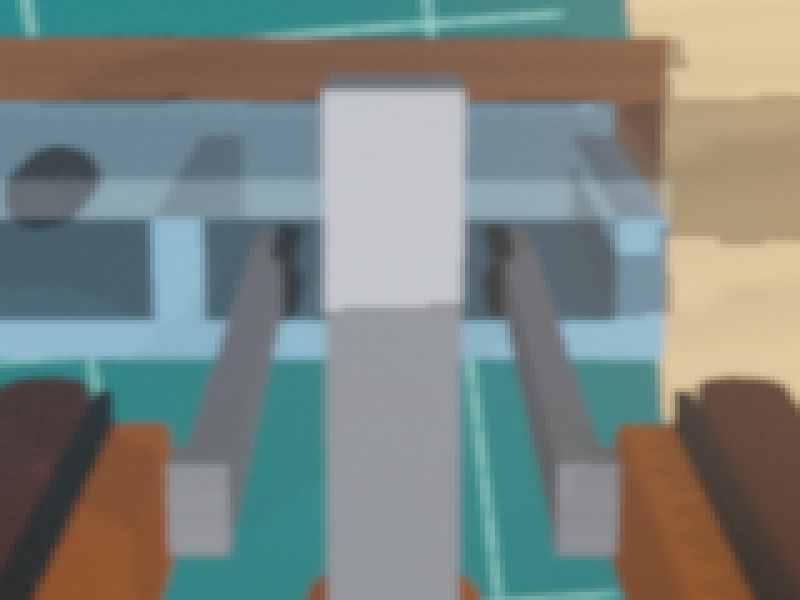

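>>> drive_tool:
  increments:
    - [0,0,0,0,0,0,0.065]
    - [0,0,0,0,0,0,0.065]
    - [0,0,0,0,0,0,0.065]
    - [0,0,0,0,0,0,0.065]

```text
clock: 13.87
eef_pos: [0.5321, -0.3429, 0.1626]
eef_rot: [3.138, -0.156, -0.002]
force: [-0.2, -0.1, -1.4]
grip_width: 0.531
```

Run:
```python
from fit import *
st(); to([.5328,-.3434,.1165],-5.74)
```

```text
t 13.87 p [ 0.5321 -0.3429  0.1626] yaw -5.69 tz [-0.001  0.    -1.   ] F [-0.2 -0.1 -1.4] g 46.7 q [-0.68  0.47  1.51 -0.    1.16  0.99]
to [ 0.5328 -0.3434  0.1165] yaw -5.74 -> [0.0, 0.001, 0.001, 0.003, 0.002, 0.154]
```

>>> drive_tool:
  increments:
    - [0,0,0,0.003,0,0.02,0.065]
    - [0,0,0,0.003,0,0.045,0.065]
    - [0,0,0,0.003,0,0.07,0.065]
    - [0,0,0,0.003,0,0.095,0.065]
    - [0,0,0,0.003,0,0.12,0.065]
    - [0,0,0,0.003,0,0.14,0.065]
    - [0,0,0,0.003,0,0.15,0.065]
    - [0,0,0,0.003,0,0.153,0.065]
    - [0,0,0,0.003,0,0.153,0.065]
    - [0,0,0,0.003,0,0.153,0.065]
    - [0,0,0,0.003,0,0.153,0.065]

```text
clock: 14.78
eef_pos: [0.533, -0.343, 0.1167]
eef_rot: [3.138, -0.156, -0.002]
force: [0.8, 0.9, -0.7]
grip_width: 0.537
```

Run:
```python
from fit import *
st(); to([.5328,-.3434,.1165],-5.74)
cap('scene','s8')
im=cv2.imread('pics/s8.png'); cv2.imwrite('pics/s8c.png',cv2.resize(im[360:460,150:260],None,fx=5.5,fy=5.5,interpolation=3))
```

```text
t 14.78 p [ 0.533  -0.343   0.1167] yaw -5.69 tz [-0.001 -0.    -1.   ] F [ 0.8  0.9 -0.7] g 47.3 q [-0.68  0.52  1.55 -0.    1.06  0.99]
to [ 0.5328 -0.3434  0.1165] yaw -5.74 -> [0.0, 0.001, 0.001, -0.001, 0.001, 0.001]
```

View pics/s8c.png

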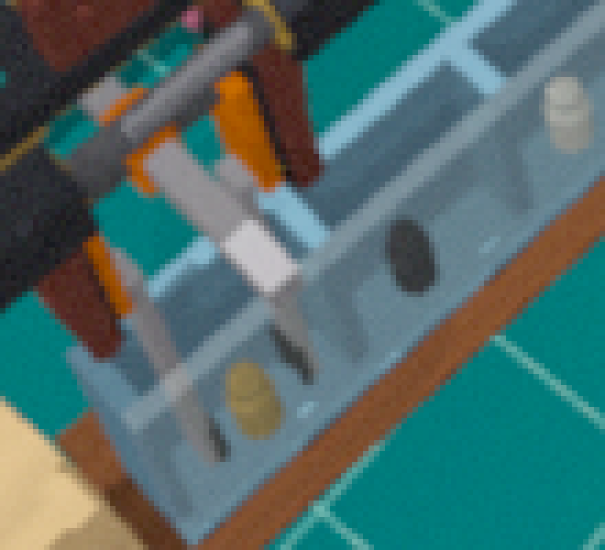

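The brass finial at (255,400) in the crop sits between the two tips, with no contact force. Squeezing now.

>>> drive_tool:
  increments:
    - [0,0,0,0,0,0,-0.1]
    - [0,0,0,0,0,0,-0.3]
    - [0,0,0,0,0,0,-1]
    - [0,0,0,0,0,0,-1]
    - [0,0,0,0,0,0,-1]
    - [0,0,0,0,0,0,-1]
    - [0,0,0,0,0,0,-1]

```text
clock: 15.42
eef_pos: [0.533, -0.3429, 0.1166]
eef_rot: [-3.138, 0.156, 0.002]
force: [0.0, 0.5, 3.9]
grip_width: 0.347
```

Run:
```python
from fit import *
st()
cap('scene','s9')
im=cv2.imread('pics/s9.png'); cv2.imwrite('pics/s9c.png',cv2.resize(im[360:460,150:260],None,fx=5.5,fy=5.5,interpolation=3))
```

```text
t 15.42 p [ 0.533  -0.3429  0.1166] yaw -5.69 tz [-0.001  0.    -1.   ] F [0.  0.5 3.9] g 30.6 q [-0.68  0.52  1.55 -0.    1.07  0.99]
```

View pics/s9c.png

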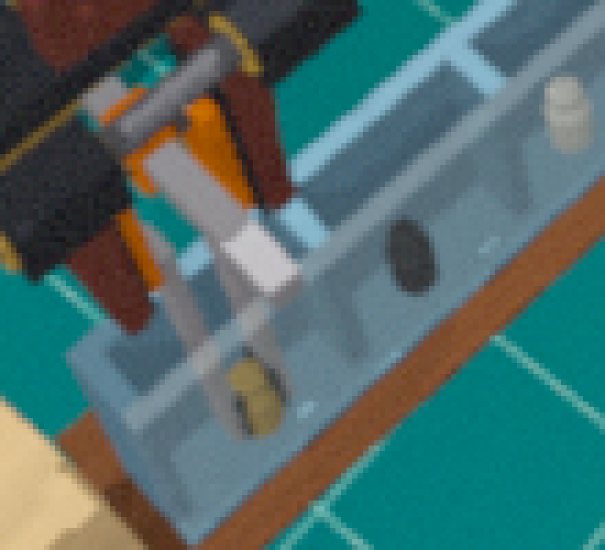

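>>> drive_tool:
  increments:
    - [0,0,0,0,0,0,-1]
    - [0,0,0,0,0,0,-1]

```text
clock: 15.63
eef_pos: [0.533, -0.3429, 0.1166]
eef_rot: [-3.138, 0.156, 0.002]
force: [-0.3, 0.8, 4.0]
grip_width: 0.345
```

Run:
```python
from fit import *
st()
im,d=cap('wrist','w9')
cv2.imwrite('pics/w9c.png',cv2.resize(im[180:330,240:400,::-1],None,fx=5,fy=4,interpolation=3))
```

```text
t 15.63 p [ 0.533  -0.3429  0.1166] yaw -5.69 tz [-0.001  0.    -1.   ] F [-0.3  0.8  4. ] g 30.4 q [-0.68  0.52  1.55 -0.    1.06  0.99]
```

View pics/w9c.png

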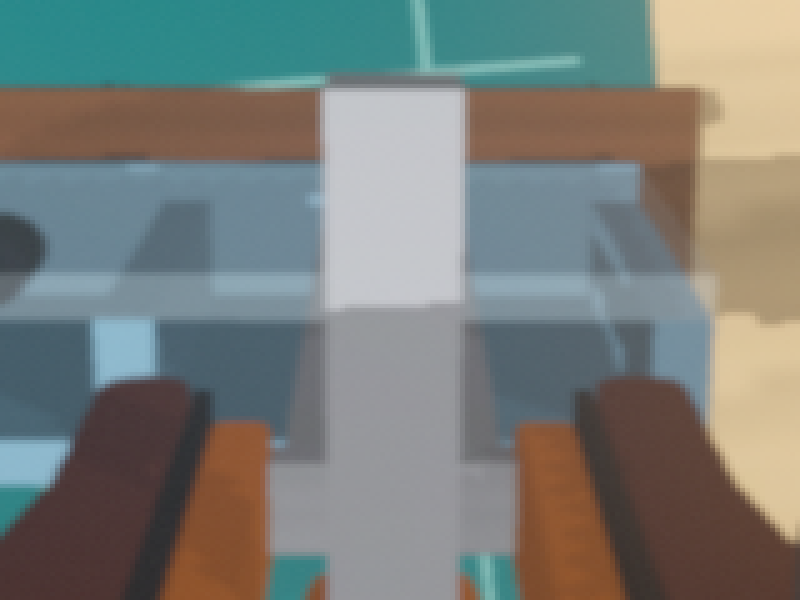

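>>> drive_tool:
  increments:
    - [0,0,0,0,0,-0.01,-1]
    - [0,0,0,0,0,-0.025,-1]
    - [0,0,0,0,0,-0.045,-1]
    - [0,0,0,0,0,-0.065,-1]
    - [0,0,0,0,0,-0.085,-1]
    - [0,0,0,0,0,-0.1,-1]
    - [0,0,0,0,0,-0.1,-1]

```text
clock: 16.27
eef_pos: [0.5335, -0.3433, 0.1477]
eef_rot: [3.137, -0.156, 0.0]
force: [-0.3, -0.1, -0.7]
grip_width: 0.349
```

Run:
```python
from fit import *
st()
cap('scene','s10')
im=cv2.imread('pics/s10.png'); cv2.imwrite('pics/s10c.png',cv2.resize(im[340:460,150:270],None,fx=5,fy=5,interpolation=3))
```

```text
t 16.27 p [ 0.5335 -0.3433  0.1477] yaw -5.69 tz [-0.    -0.001 -1.   ] F [-0.3 -0.1 -0.7] g 30.7 q [-0.68  0.49  1.53 -0.    1.13  0.99]
```

View pics/s10c.png

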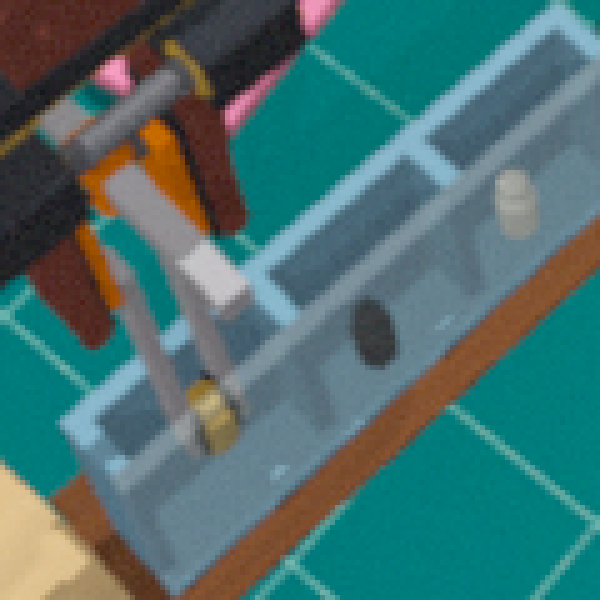

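The finial rises with the tips, now at (213,415) in the crop. I'll lift it out.

>>> drive_tool:
  increments:
    - [0,0,0,0,0,-0.03,-1]
    - [0,0,0,0,0,-0.07,-1]
    - [0,0,0,0,0,-0.12,-1]
    - [0,0,0,0,0,-0.18,-1]
    - [0,0,0,0,0,-0.24,-1]
    - [0,0,0,0,0,-0.3,-1]
    - [0,0,0,0,0,-0.36,-1]
    - [0,0,0,0,0,-0.4,-1]
    - [0,0,0,0,0,-0.42,-1]
    - [0,0,0,0,0,-0.42,-1]

```text
clock: 17.15
eef_pos: [0.5338, -0.3434, 0.2743]
eef_rot: [3.136, -0.156, 0.001]
force: [0.9, -0.8, -1.1]
grip_width: 0.344
```

Run:
```python
from fit import *
st()
cap('scene','s11')
im=cv2.imread('pics/s11.png'); cv2.imwrite('pics/s11c.png',cv2.resize(im[260:460,130:290],None,fx=3.7,fy=3,interpolation=3))
e=np.array([-np.sin(np.radians(13.95)),np.cos(np.radians(13.95))])
t=np.array([.539,.1755])-.012*e; print(t)
to([t[0],t[1],.274],-5.7)
```

```text
t 17.15 p [ 0.5338 -0.3434  0.2743] yaw -5.69 tz [ 0.001 -0.002 -1.   ] F [ 0.9 -0.8 -1.1] g 30.3 q [-0.68  0.38  1.38 -0.    1.38  0.99]
[0.5418929  0.16385392]
to [0.5419 0.1639 0.274 ] yaw -5.7 -> [0.0, 0.001, 0.0, -0.139, -1.684, -0.004]
```

View pics/s11c.png

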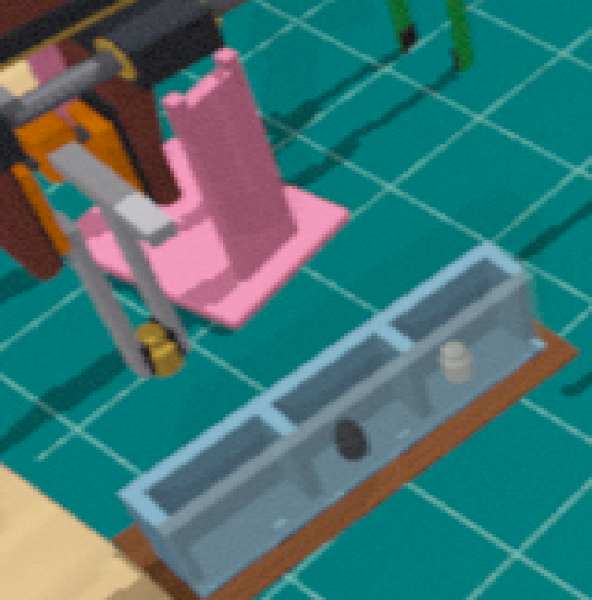

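The brass finial is held between the tips at (155,350), clear of the rack. Black and white are still in their pockets. I'll raise it and carry it to the box.

>>> drive_tool:
  increments:
    - [0,0,0,0,-0.03,-0.04,-1]
    - [0,0,0,-0.01,-0.08,-0.1,-1]
    - [0,0,0,-0.02,-0.16,-0.12,-1]
    - [0,0,0,-0.03,-0.26,-0.12,-1]
    - [0,0,0,-0.04,-0.36,-0.12,-1]
    - [0,0,0,-0.04,-0.46,-0.12,-1]
    - [0,0,0,-0.05,-0.56,-0.12,-1]
    - [0,0,0,-0.06,-0.66,-0.12,-1]
    - [0,0,0,-0.07,-0.76,-0.12,-1]
    - [0,0,0,-0.07,-0.86,-0.12,-1]
    - [0,0,0,-0.08,-0.96,-0.12,-1]
    - [0,0,0,-0.08,-1,-0.12,-1]

```text
clock: 18.2
eef_pos: [0.5377, -0.0378, 0.308]
eef_rot: [-3.135, 0.152, 0.006]
force: [-0.5, 0.9, -1.3]
grip_width: 0.345
```

Run:
```python
from fit import *
st(); to([.5419,.1639,.24],-5.7)
```

```text
t 18.2 p [ 0.5377 -0.0378  0.308 ] yaw -5.56 tz [-0.004  0.003 -1.   ] F [-0.5  0.9 -1.3] g 30.4 q [-0.2   0.21  1.53  0.    1.4   1.47]
to [0.5419 0.1639 0.24  ] yaw -5.7 -> [-0.002, 0.003, 0.002, -0.05, -0.67, 0.229]
```

>>> drive_tool:
  increments:
    - [0,0,0,-0.01,-0.1,0,-1]
    - [0,0,0,-0.02,-0.2,0.03,-1]
    - [0,0,0,-0.03,-0.3,0.08,-1]
    - [0,0,0,-0.03,-0.4,0.13,-1]
    - [0,0,0,-0.04,-0.5,0.18,-1]
    - [0,0,0,-0.05,-0.59,0.22,-1]
    - [0,0,0,-0.05,-0.65,0.23,-1]
    - [0,0,0,-0.05,-0.67,0.23,-1]
    - [0,0,0,-0.05,-0.67,0.23,-1]
    - [0,0,0,-0.05,-0.67,0.23,-1]

```text
clock: 19.03
eef_pos: [0.544, 0.159, 0.2398]
eef_rot: [3.137, -0.155, -0.003]
force: [0.8, -1.0, -0.7]
grip_width: 0.345
```

Run:
```python
from fit import *
st(); to([.5419,.1639,.119],-5.7)
cap('scene','s12')
im=cv2.imread('pics/s12.png'); cv2.imwrite('pics/s12c.png',cv2.resize(im[90:290,290:490],None,fx=3,fy=3,interpolation=3))
```

```text
t 19.03 p [0.544  0.159  0.2398] yaw -5.66 tz [-0.002 -0.    -1.   ] F [ 0.8 -1.  -0.7] g 30.4 q [0.16 0.31 1.57 0.   1.26 1.83]
to [0.5419 0.1639 0.119 ] yaw -5.7 -> [0.0, 0.001, 0.0, -0.008, -0.016, 0.403]
```

View pics/s12c.png

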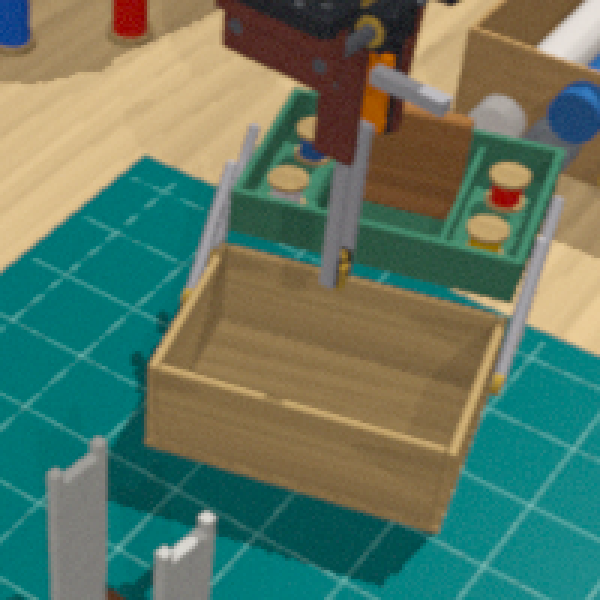

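>>> drive_tool:
  increments:
    - [0,0,0,-0.008,-0.016,0.06,-1]
    - [0,0,0,-0.008,-0.016,0.13,-1]
    - [0,0,0,-0.008,-0.016,0.2,-1]
    - [0,0,0,-0.008,-0.016,0.27,-1]
    - [0,0,0,-0.008,-0.016,0.33,-1]
    - [0,0,0,-0.008,-0.016,0.37,-1]
    - [0,0,0,-0.008,-0.016,0.39,-1]
    - [0,0,0,-0.008,-0.016,0.4,-1]
    - [0,0,0,-0.008,-0.016,0.403,-1]
    - [0,0,0,-0.008,-0.016,0.403,-1]
    - [0,0,0,-0.008,-0.016,0.403,-1]

```text
clock: 20.0
eef_pos: [0.5426, 0.1645, 0.1196]
eef_rot: [-3.137, 0.156, 0.0]
force: [0.3, 0.2, -0.8]
grip_width: 0.345
```

Run:
```python
from fit import *
st(); to([.5419,.1639,.118],-5.7)
```

```text
t 20.0 p [0.5426 0.1645 0.1196] yaw -5.71 tz [-0.     0.001 -1.   ] F [ 0.3  0.2 -0.8] g 30.4 q [0.17 0.44 1.71 0.   1.   1.84]
to [0.5419 0.1639 0.118 ] yaw -5.7 -> [-0.0, 0.0, -0.0, -0.002, 0.002, 0.005]
```

>>> drive_tool:
  increments:
    - [0,0,0,0,0,0.005,-1]
    - [0,0,0,0,0,0.005,-1]
    - [0,0,0,0,0,0.005,-0.2]
    - [0,0,0,0,0,0.005,0]
    - [0,0,0,0,0,0.005,0.06]
    - [0,0,0,0,0,0.005,0.06]
    - [0,0,0,0,0,0.005,0.06]
    - [0,0,0,0,0,0.005,0.06]

```text
clock: 20.67
eef_pos: [0.5417, 0.1647, 0.1171]
eef_rot: [-3.137, 0.156, 0.003]
force: [1.3, -0.8, -1.4]
grip_width: 0.537
```

Run:
```python
from fit import *
st()
cap('scene','s13')
im=cv2.imread('pics/s13.png'); cv2.imwrite('pics/s13c.png',cv2.resize(im[110:290,310:490],None,fx=3.3,fy=3.3,interpolation=3))
```

```text
t 20.67 p [0.5417 0.1647 0.1171] yaw -5.69 tz [-0.002  0.001 -1.   ] F [ 1.3 -0.8 -1.4] g 47.3 q [0.17 0.44 1.71 0.   0.99 1.84]
```

View pics/s13c.png

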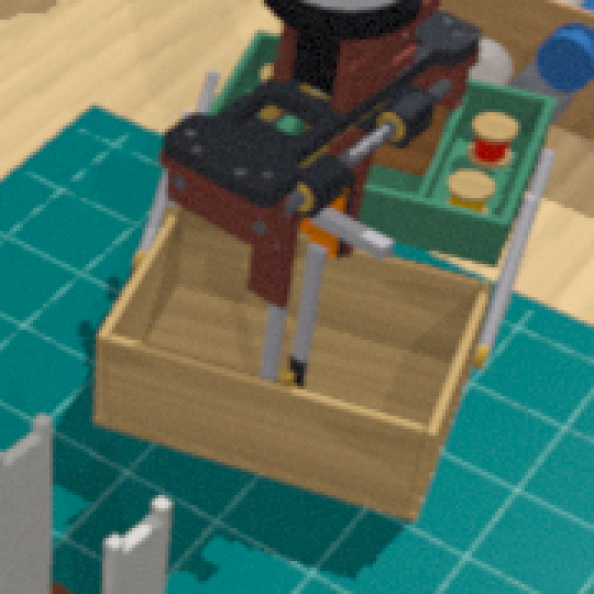

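>>> drive_tool:
  increments:
    - [0,0,0,0,0,-0.01,0.06]
    - [0,0,0,0,0,-0.03,0.06]
    - [0,0,0,0,0,-0.07,0.06]
    - [0,0,0,0,0,-0.13,0.06]
    - [0,0,0,0,0,-0.2,0.06]
    - [0,0,0,0,0,-0.28,0.06]
    - [0,0,0,0,0,-0.36,0.06]
    - [0,0,0,0,0,-0.44,0.06]
    - [0,0,0,0,0,-0.52,0.06]
    - [0,0,0,0,0,-0.58,0.06]
    - [0,0,0,0,0,-0.6,0.06]
    - [0,0,0,0,0,-0.6,0.06]

```text
clock: 21.72
eef_pos: [0.5431, 0.1648, 0.2993]
eef_rot: [-3.136, 0.156, -0.003]
force: [0.5, -0.4, -1.2]
grip_width: 0.53
```

Run:
```python
from fit import *
st(); cap('scene','s14')
im=cv2.imread('pics/s14.png'); cv2.imwrite('pics/s14c.png',cv2.resize(im[60:290,290:490],None,fx=3,fy=2.6,interpolation=3))
to([.5664,-.0622,.297],-6.78)
```

```text
t 21.72 p [0.5431 0.1648 0.2993] yaw -5.69 tz [ 0.002  0.001 -1.   ] F [ 0.5 -0.4 -1.2] g 46.6 q [0.17 0.26 1.49 0.   1.39 1.84]
to [ 0.5664 -0.0622  0.297 ] yaw -6.78 -> [-0.0, 0.0, 0.012, 0.155, 0.744, 0.001]
```

View pics/s14c.png

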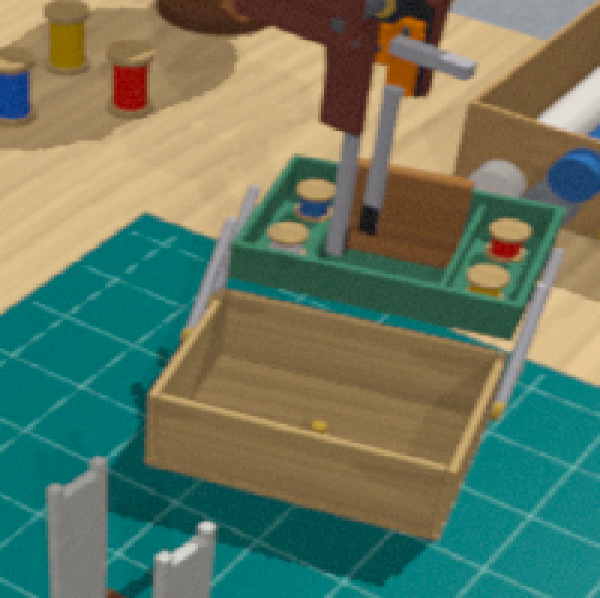

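The finial is in the compartment, its head visible at (320,426), and the tongs are empty. Back to the stand.

>>> drive_tool:
  increments:
    - [0,0,0.012,0.02,0.08,0,0.06]
    - [0,0,0.012,0.04,0.18,0,0.06]
    - [0,0,0.012,0.06,0.3,0,0.06]
    - [0,0,0.012,0.09,0.42,0,0.06]
    - [0,0,0.012,0.12,0.54,0,0.06]
    - [0,0,0.012,0.14,0.64,0,0.06]
    - [0,0,0.012,0.15,0.71,0,0.06]
    - [0,0,0.012,0.155,0.744,0,0.06]
    - [0,0,0.012,0.155,0.744,0,0.06]
    - [0,0,0.012,0.155,0.744,0,0.06]
    - [0,0,0.012,0.155,0.744,0,0.06]

```text
clock: 22.68
eef_pos: [0.5657, -0.0607, 0.2963]
eef_rot: [-3.135, 0.184, 0.005]
force: [0.0, -0.0, 0.2]
grip_width: 0.53
```

Run:
```python
from fit import *
import fit
st()
pw=pose('wrist'); im,d=cap('wrist','w15'); fit.pose=lambda n:pw
P,u,v=cloud('wrist',d); hsv=cv2.cvtColor(im,cv2.COLOR_RGB2HSV)[v,u]; z=P[:,2]
near=(abs(P[:,0]-.563)<.07)&(abs(P[:,1]+.065)<.06)
for lo,hi in((.144,.162),(.144,.154),(.154,.162)):
    m=near&(z>lo)&(z<hi)&(hsv[:,1]<60); print(m.sum(),rect(P[m]) if m.sum()>3 else '')
m=near&(z>.004)&(z<.012)&(hsv[:,0]<20)&(hsv[:,1]>80); print('base',m.sum(),rect(P[m]))
to([.5664,-.0622,.24],-6.78)
```

```text
t 22.68 p [ 0.5657 -0.0607  0.2963] yaw -6.73 tz [-0.003  0.002 -1.   ] F [ 0.  -0.   0.2] g 46.6 q [-0.23  0.27  1.49  0.    1.39  1.46]
641 (array([563., -66.]), array([35.7, 77.9]), 82.86)
426 (array([563. , -66.2]), array([35.3, 77.8]), 82.79)
215 (array([563. , -65.9]), array([35.4, 77.9]), 82.86)
base 3246 (array([562.6, -65.8]), array([77.4, 96.2]), 83.36)
to [ 0.5664 -0.0622  0.24  ] yaw -6.78 -> [-0.001, 0.002, 0.001, 0.003, 0.005, 0.189]
```

View pics/w15.png

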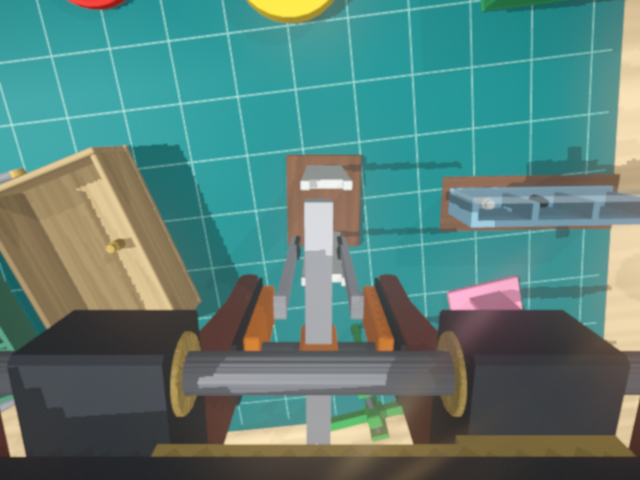

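>>> drive_tool:
  increments:
    - [0,0,0,-0.01,0.018,0,0.06]
    - [0,0,0,-0.01,0.018,0.04,0.06]
    - [0,0,0,-0.01,0.018,0.1,0.06]
    - [0,0,0,-0.01,0.018,0.18,0.06]
    - [0,0,0,-0.01,0.018,0.26,0.06]
    - [0,0,0,-0.01,0.018,0.34,0.06]
    - [0,0,0,-0.01,0.018,0.41,0.06]
    - [0,0,0,-0.01,0.018,0.45,0.06]
    - [0,0,0,-0.01,0.018,0.45,0.06]
    - [0,0,0,-0.01,0.018,0.45,0.06]
    - [0,0,0,-0.01,0.018,0.45,0.06]

```text
clock: 23.65
eef_pos: [0.563, -0.0669, 0.163]
eef_rot: [-3.136, 0.184, 0.0]
force: [-0.2, 0.0, -1.2]
grip_width: 0.531
```

Run:
```python
from fit import *
st(); to([.563,-.0655,.1225],-7)
cap('scene','s16')
im=cv2.imread('pics/s16.png'); cv2.imwrite('pics/s16c.png',cv2.resize(im[180:360,260:420],None,fx=3.5,fy=3.3,interpolation=3))
```

```text
t 23.65 p [ 0.563  -0.0669  0.163 ] yaw -6.73 tz [-0.  0. -1.] F [-0.2  0.  -1.2] g 46.7 q [-0.24  0.39  1.66  0.    1.09  1.45]
to [ 0.563  -0.0655  0.1225] yaw -7 -> [-0.0, 0.0, 0.003, -0.001, -0.005, 0.135]
```

View pics/s16c.png

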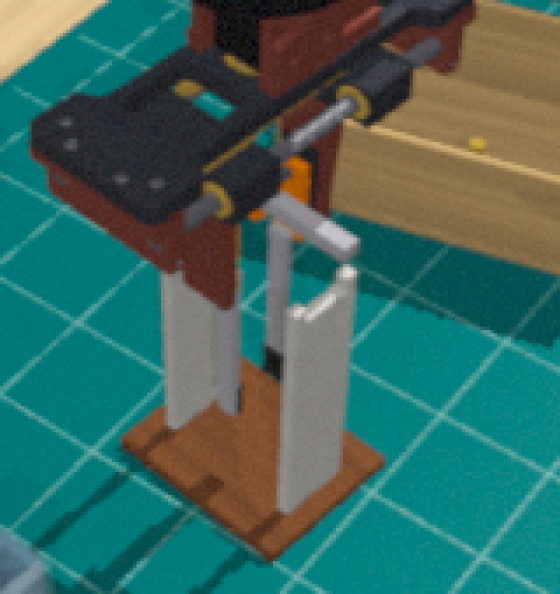

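>>> drive_tool:
  increments:
    - [0,0,0.003,0,-0.004,0.03,0.06]
    - [0,0,0.003,0,-0.004,0.06,0.06]
    - [0,0,0.003,0,-0.004,0.09,0.06]
    - [0,0,0.003,0,-0.004,0.115,0.06]
    - [0,0,0.003,0,-0.004,0.13,0.06]
    - [0,0,0.003,0,-0.004,0.135,0.06]
    - [0,0,0.003,0,-0.004,0.135,0.06]
    - [0,0,0.003,0,-0.004,0.135,0.06]

```text
clock: 24.37
eef_pos: [0.5624, -0.0659, 0.1212]
eef_rot: [-3.135, 0.193, 0.003]
force: [0.3, 0.1, -1.7]
grip_width: 0.533
```

Run:
```python
from fit import *
st(); to([.563,-.0655,.122],-7)
cap('scene','s17')
im=cv2.imread('pics/s17.png'); cv2.imwrite('pics/s17c.png',cv2.resize(im[180:360,260:420],None,fx=3.5,fy=3.3,interpolation=3))
```

```text
t 24.37 p [ 0.5624 -0.0659  0.1212] yaw -7.04 tz [-0.002  0.001 -1.   ] F [ 0.3  0.1 -1.7] g 46.9 q [-0.24  0.44  1.7   0.    1.    1.45]
to [ 0.563  -0.0655  0.122 ] yaw -7 -> [-0.0, 0.001, -0.0, 0.002, -0.002, -0.003]
```

View pics/s17c.png

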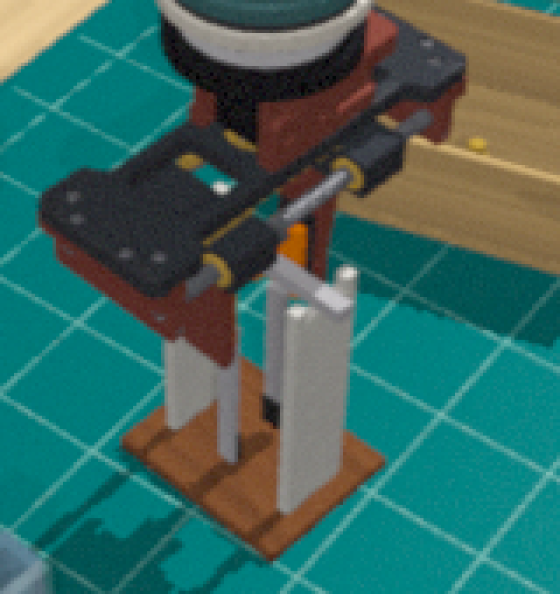

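>>> drive_tool:
  increments:
    - [0,0,0,0.001,0,0.002,0.06]
    - [0,0,0,0.001,0,0.004,0.06]
    - [0,0,0,0.001,0,0.004,0.06]
    - [0,0,0,0.001,0,0.004,0.12]
    - [0,0,0,0.001,0,0.004,0.2]
    - [0,0,0,0.001,0,0.004,0.5]
    - [0,0,0,0.001,0,0.004,0.9]
    - [0,0,0,0.001,0,0.004,0.9]
    - [0,0,0,0.001,0,0.004,0.9]
    - [0,0,0,0.001,0,0.004,0.9]
    - [0,0,0,0.001,0,0.004,0.9]
    - [0,0,0,0.001,0,0.004,0.9]

```text
clock: 25.42
eef_pos: [0.5627, -0.0659, 0.1202]
eef_rot: [-3.135, 0.193, 0.003]
force: [0.0, 1.0, 0.4]
grip_width: 0.95
```

Run:
```python
from fit import *
st()
cap('scene','s18')
im=cv2.imread('pics/s18.png'); cv2.imwrite('pics/s18c.png',cv2.resize(im[180:360,260:420],None,fx=3.5,fy=3.3,interpolation=3))
```

```text
t 25.42 p [ 0.5627 -0.0659  0.1202] yaw -7.04 tz [-0.002  0.001 -1.   ] F [0.  1.  0.4] g 83.6 q [-0.24  0.44  1.71  0.    1.    1.46]
```

View pics/s18c.png

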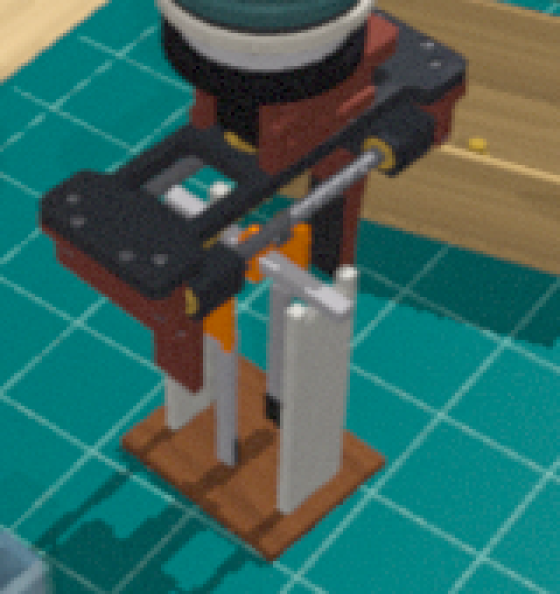

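The tongs hang free with the crossbar between the lips at (315,280). I'll retreat straight up.

>>> drive_tool:
  increments:
    - [0,0,0,0,0,-0.03,1]
    - [0,0,0,0,0,-0.07,1]
    - [0,0,0,0,0,-0.13,1]
    - [0,0,0,0,0,-0.22,1]
    - [0,0,0,0,0,-0.32,1]
    - [0,0,0,0,0,-0.42,1]
    - [0,0,0,0,0,-0.45,1]
    - [0,0,0,0,0,-0.45,1]

```text
clock: 26.13
eef_pos: [0.5649, -0.0664, 0.2587]
eef_rot: [3.135, -0.193, 0.007]
force: [-0.1, -0.2, -0.0]
grip_width: 0.999
```

Run:
```python
from fit import *
import fit
st(); to([.5053,.3089,.25],14)
pw=pose('wrist'); im,d=cap('wrist','w19'); fit.pose=lambda n:pw
P,u,v=cloud('wrist',d); hsv=cv2.cvtColor(im,cv2.COLOR_RGB2HSV)[v,u]; z=P[:,2]
near=(abs(P[:,0]-.565)<.07)&(abs(P[:,1]+.064)<.06)
m=near&(z>.15)&(z<.166)&(hsv[:,1]>150)&(hsv[:,0]<20); print('plates',rect(P[m]),np.median(z[m]))
```

```text
t 26.13 p [ 0.5649 -0.0664  0.2587] yaw -7.04 tz [ 0.005 -0.001 -1.   ] F [-0.1 -0.2 -0. ] g 87.9 q [-0.24  0.29  1.55  0.    1.3   1.46]
to [0.5053 0.3089 0.25  ] yaw 14 -> [0.001, -0.003, -0.234, -0.351, -1.217, 0.027]
plates (array([562.8, -66.4]), array([48.8, 15.5]), 82.58) 0.15824401142185857
```

View pics/w19.png

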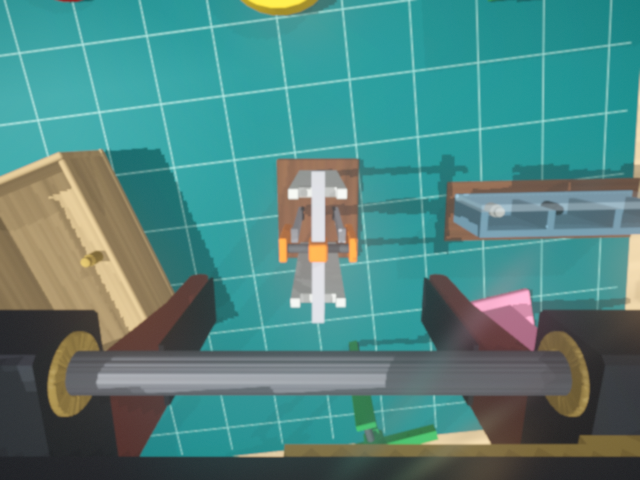

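>>> drive_tool:
  increments:
    - [0,0,-0.12,-0.18,-0.7,0,1]
    - [0,0,-0.12,-0.18,-0.7,0,1]
    - [0,0,-0.12,-0.18,-0.7,0,1]
    - [0,0,-0.12,-0.18,-0.7,0,1]
    - [0,0,-0.12,-0.18,-0.7,0,1]
    - [0,0,-0.12,-0.18,-0.7,0,1]

```text
clock: 26.68
eef_pos: [0.5323, 0.1542, 0.2531]
eef_rot: [-3.137, -0.108, 0.01]
force: [0.3, -0.3, 0.3]
grip_width: 1.004
```

Run:
```python
from fit import *
st(); to([.5053,.3089,.22],14)
```

```text
t 26.68 p [0.5323 0.1542 0.2531] yaw 3.96 tz [-0.006  0.003 -1.   ] F [ 0.3 -0.3  0.3] g 88.3 q [0.15 0.28 1.58 0.   1.29 1.66]
to [0.5053 0.3089 0.22  ] yaw 14 -> [-0.002, 0.004, -0.112, -0.053, -0.52, 0.112]
```

>>> drive_tool:
  increments:
    - [0,0.002,-0.112,-0.053,-0.52,0.11,1]
    - [0,0.002,-0.112,-0.053,-0.52,0.11,1]
    - [0,0.002,-0.112,-0.053,-0.52,0.11,1]
    - [0,0.002,-0.112,-0.053,-0.52,0.11,1]
    - [0,0.002,-0.112,-0.053,-0.52,0.11,1]
    - [0,0.002,-0.112,-0.053,-0.52,0.11,1]
    - [0,0.002,-0.112,-0.053,-0.52,0.11,1]
    - [0,0.002,-0.112,-0.053,-0.52,0.11,1]

```text
clock: 27.35
eef_pos: [0.509, 0.3021, 0.2219]
eef_rot: [3.119, 0.377, 0.0]
force: [0.0, 0.0, -0.3]
grip_width: 1.001
```

Run:
```python
from fit import *
import fit
st(); 
pw=pose('wrist'); im,d=cap('wrist','w20'); fit.pose=lambda n:pw
P,u,v=cloud('wrist',d); z=P[:,2]
m=(abs(P[:,0]-.5055)<.08)&(abs(P[:,1]-.309)<.06)&(z>.143)&(z<.16); print('handle',m.sum(),rect(P[m]),np.median(z[m]))
to([.5053,.3089,.1237],14)
```

```text
t 27.35 p [0.509  0.3021 0.2219] yaw 13.77 tz [ 0. -0. -1.] F [ 0.   0.  -0.3] g 88.1 q [ 0.42  0.36  1.54 -0.    1.24  1.75]
handle 2830 (array([506.2, 309. ]), array([79.2, 12. ]), 14.06) 0.15123963333638027
to [0.5053 0.3089 0.1237] yaw 14 -> [-0.0, -0.001, -0.003, -0.008, -0.025, 0.329]
```

View pics/w20.png

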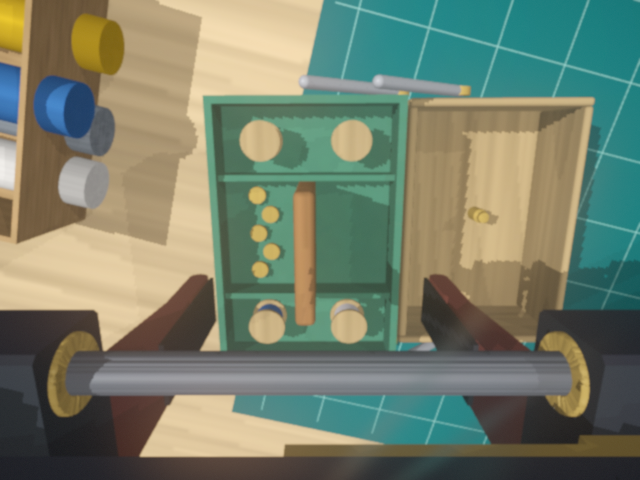

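>>> drive_tool:
  increments:
    - [0,0,-0.003,-0.006,-0.024,0.1,1]
    - [0,0,-0.003,-0.006,-0.024,0.22,1]
    - [0,0,-0.003,-0.006,-0.024,0.3,1]
    - [0,0,-0.003,-0.006,-0.024,0.328,0.5]
    - [0,0,-0.003,-0.006,-0.024,0.328,0]
    - [0,0,-0.003,-0.006,-0.024,0.328,-0.4]
    - [0,0,-0.003,-0.006,-0.024,0.328,-0.4]

```text
clock: 27.98
eef_pos: [0.5072, 0.3105, 0.1259]
eef_rot: [-3.116, -0.384, -0.007]
force: [0.1, -0.2, 1.3]
grip_width: 0.734
```

Run:
```python
from fit import *
st(); to([.5058,.3089,.1237],14)
```

```text
t 27.98 p [0.5072 0.3105 0.1259] yaw 14.06 tz [ 0.004  0.002 -1.   ] F [ 0.1 -0.2  1.3] g 64.6 q [0.43 0.46 1.64 0.   1.03 1.76]
to [0.5058 0.3089 0.1237] yaw 14 -> [-0.001, -0.003, 0.001, -0.006, 0.004, 0.007]
```

>>> drive_tool:
  increments:
    - [0,0,0,0,0,0,-1]
    - [0,0,0,0,0,0,-1]
    - [0,0,0,0,0,0,-1]
    - [0,0,0,0,0,0,-1]
    - [0,0,0,0,0,0,-1]
    - [0,0,0,0,0,0,-1]
    - [0,0,0,0,0,0,-1]
    - [0,0,0,0,0,0,-1]
    - [0,0,0,0,0,0,-1]
    - [0,0,0,0,0,0,-1]
    - [0,0,0,0,0,0,-1]

```text
clock: 28.9
eef_pos: [0.5057, 0.3096, 0.1241]
eef_rot: [3.117, 0.386, 0.002]
force: [1.4, -4.8, 1.0]
grip_width: 0.134
```

Run:
```python
from fit import *
st(); to([.5058,.3089,.1237],14)
```

```text
t 28.9 p [0.5057 0.3096 0.1241] yaw 14.11 tz [ 0.001 -0.    -1.   ] F [ 1.4 -4.8  1. ] g 11.8 q [ 0.43  0.46  1.64 -0.    1.03  1.76]
to [0.5058 0.3089 0.1237] yaw 14 -> [0.0, -0.001, 0.001, -0.0, 0.002, 0.001]
```

Gripped at 11.8 mm. Swinging back along the arc.

>>> drive_tool:
  increments:
    - [0,0,0,0,0.016,-0.018,-1]
    - [0,0,0,0,0.034,-0.035,-1]
    - [0,0,0,0,0.053,-0.05,-1]
    - [0,0,0,0,0.073,-0.063,-1]
    - [0,0,0,0,0.093,-0.074,-1]
    - [0,0,0,0,0.115,-0.084,-1]
    - [0,0,0,0,0.137,-0.092,-1]
    - [0,0,0,0,0.16,-0.099,-1]
    - [0,0,0,0,0.183,-0.103,-1]
    - [0,0,0,0,0.207,-0.106,-1]
    - [0,0,0,0,0.231,-0.107,-1]
    - [0,0,0,0,0.231,-0.107,-1]

```text
clock: 29.9
eef_pos: [0.5225, 0.2419, 0.1563]
eef_rot: [-3.117, -0.384, -0.002]
force: [0.4, -0.4, -7.0]
grip_width: 0.135
```

Run:
```python
from h import *
st()
e=np.array([-np.sin(np.radians(13.95)),np.cos(np.radians(13.95))])
print((arm.sense()['eef_pos'][:2]-[.539,.1755])@e)
to([.539,.1755,.1235],13.95)
```

```text
t 29.9 p [0.5225 0.2419 0.1563] yaw 14.06 tz [ 0.001  0.001 -1.   ] F [ 0.4 -0.4 -7. ] g 11.8 q [0.31 0.4  1.65 0.   1.08 1.64]
0.06839319923196183
to [0.539  0.1755 0.1235] yaw 13.95 -> [-0.0, -0.001, 0.001, -0.001, 0.228, 0.109]
```

>>> drive_tool:
  increments:
    - [0,0,0,0,0.022,0.002,-1]
    - [0,0,0,0,0.045,0.005,-1]
    - [0,0,0,0,0.068,0.01,-1]
    - [0,0,0,0,0.091,0.016,-1]
    - [0,0,0,0,0.113,0.024,-1]
    - [0,0,0,0,0.134,0.034,-1]
    - [0,0,0,0,0.155,0.046,-1]
    - [0,0,0,0,0.175,0.059,-1]
    - [0,0,0,0,0.194,0.074,-1]
    - [0,0,0,0,0.212,0.091,-1]
    - [0,0,0,0,0.227,0.108,-1]
    - [0,0,0,0,0.227,0.108,-1]

```text
clock: 30.9
eef_pos: [0.5392, 0.1757, 0.1241]
eef_rot: [-3.118, -0.385, -0.001]
force: [-2.9, -3.8, 3.9]
grip_width: 0.137
```

Run:
```python
from h import *
st()
to([.539,.1755,.1235],13.95)
```

```text
t 30.9 p [0.5392 0.1757 0.1241] yaw 14.06 tz [ 0.001  0.    -1.   ] F [-2.9 -3.8  3.9] g 12.0 q [0.19 0.43 1.7  0.   1.01 1.52]
to [0.539  0.1755 0.1235] yaw 13.95 -> [-0.0, -0.001, 0.001, -0.001, 0.001, 0.002]
```

Home. I'll release, lift and move aside.

>>> drive_tool:
  increments:
    - [0,0,0,0,0,0,0]
    - [0,0,0,0,0,0,0.2]
    - [0,0,0,0,0,0,0.2]
    - [0,0,0,0,0,0,0.2]
    - [0,0,0,0,0,0,0.2]
    - [0,0,0,0,0,-0.05,0.2]
    - [0,0,0,0,0,-0.12,0.5]
    - [0,0,0,0,0,-0.22,1]
    - [0,0,0,0,0,-0.32,1]
    - [0,0,0,0,0,-0.42,1]
    - [0,0,0,0,0,-0.45,1]
    - [0,0,0,0,0,-0.45,1]

```text
clock: 31.9
eef_pos: [0.5409, 0.1775, 0.2616]
eef_rot: [-3.116, -0.386, -0.012]
force: [0.5, 0.6, -0.3]
grip_width: 0.984
```

Run:
```python
from fit import *
import fit
st()
pw=pose('wrist'); im,d=cap('wrist','w21'); fp=fit.pose; fit.pose=lambda n:pw
P,u,v=cloud('wrist',d); z=P[:,2]
m=(abs(P[:,0]-.539)<.08)&(abs(P[:,1]-.1755)<.06)&(z>.143)&(z<.16); print('handle',m.sum(),rect(P[m]),np.median(z[m]))
cap('scene','s21')
```

```text
t 31.9 p [0.5409 0.1775 0.2616] yaw 14.12 tz [ 0.007  0.002 -1.   ] F [ 0.5  0.6 -0.3] g 86.6 q [0.2  0.29 1.55 0.   1.3  1.52]
handle 2083 (array([539.7, 175. ]), array([78.9, 11.7]), 14.01) 0.15121401949533692
```

View pics/s21.png

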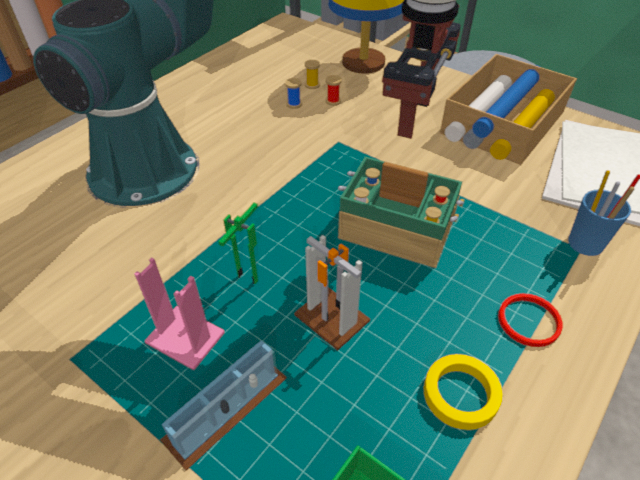

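The tray is home at (400,205), the tongs hang at (333,270), and black and white are still in the rack. Handing in.

```bash
python3 -c "
from cell import workorder; print(workorder.finish_job())"
```

```text
the job is handed in; nothing more can be done
None
```

I did every step in the order asked and handed the job in at about 32 s of the 72 s allowed. It reports no verdict, so what follows rests on my own checks.

**What I did:** I swung the tray open and took the orange tongs from the white stand. With them I squeezed the brass finial out of its -y pocket and released it in the compartment. I then hung the tongs back and swung the tray home.

**Last checks:**
- **Tray:** the handle measured (0.540, 0.175), with its top at 0.151 m. It started at (0.539, 0.175) and 0.1515 m, so it is home to within about 1 mm.
- **Tongs:** they hang level with the crossbar between the lips, less than 1 mm from the stand's measured centre.
- **Finials:** the brass one was in the compartment before I closed the tray, but it may be lying on its side. Black and white are still in their pockets.
- **Robot:** the gripper was open and about 0.1 m above the handle at hand-in, touching nothing. The highest force I read was 7 N; I took readings only between moves.

**Disagreement:** with the finial gripped, the plates measured 30.4 mm instead of the stated 33 mm. I did not find out why, but the hold was firm through the whole carry.

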